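# Switch off, load and restart the culture warmer

### The arm

A 6-joint arm with a two-finger parallel gripper is mounted at the origin on the work surface. World frame = base frame: x ahead of the robot, y to its left, z up, the work surface at z = 0. Lengths are in mm, angles in rad, forces in N, time in s.
With the tool pointing down it reaches from about 400 to 925 mm from the base axis. Payload 12.5 kg.
Tool frame: the origin (TCP) lies midway between the tips of the shut fingers; the grasp point (between the pads) lies 19 mm behind it; z points along the fingers, y is the line along which they close (so a half turn about z gives the same grasp; the last joint's range is limited). The gripper opens to 95 mm and grips with 3 to 60 N. Pads are 20 mm wide; open, the fingers measure 119 mm over their backs; the gripper's body (75 mm by 180 mm) begins 59 mm behind the grasp point.
Start: joints at [1.019, 0.491, 1.559, -0, 1.092, -0.106], TCP at [269.475, 563.944, 190.761] pointing down, gripper open.
Joint ranges: [-3.1, 3.1], [-0.84, 2.19], [0.05, 2.79], [-1.13, 4.28], [0.06, 2.93], [-2.69, 2.69]. Speed limits (rad/s): [2.22, 2.22, 2.79, 3.14, 3.14, 3.14].

### API

Orientations are given as [roll, pitch, yaw] about the fixed x, y, z axes, in that order (R = Rz(yaw) Ry(pitch) Rx(roll)).
In Python, from cell import * gives the robot as it stands. The module is installed in compiled form; this text tells all that it offers.
- The arm moves only by the tool arm_command, never from a script. Its arguments are lists of equal length, an entry for each row: "delta_pos": the shift along the world's x, y, z in units of 250 mm (1.0 is 250 mm), a list of three; "delta_rot": the turn, a rotation vector about the world's x, y, z in units of 90 degrees (1.0 is 90 degrees), a list of three; "claw": the closure, from 0 (fully open) to 1 (shut). In form: {"delta_pos": [[tx, ty, tz], ...], "delta_rot": [[wx, wy, wz], ...], "claw": [claw, ...]}. A call has exactly 5 rows; each row is the pose to reach, as a shift and turn from the pose commanded when the call began; what a row does not reach only later rows make up. A row lasts 1/12 s, in which the tool goes at most 41.7 mm and 7.16 degrees, less where a joint would pass 70% of its speed; a pose out of reach is approached as far as the arm can. A call with a number of a shift or a turn outside -1 to 1 is refused whole. A call with a gripper value outside its range is refused whole. The fingers move at their own pace and stop on an object; the grip force is fixed at half the most. Time passes only in rows, so rows that repeat a pose let the fingers close, or fill a call up. It gives the time, the measured TCP pose, the force, the opening and the grip force at its end, in the units of the state.
- state(): the state, without advancing time (a new reading comes with each control period).
- read_camera(name): name is "side" or "top"; returns the picture (480x640x3 uint8, red, green, blue); there is no depth.
- calibration(name): a dict with "camera_matrix" (3x3 intrinsics, pixels), "k1" (the pictures are not rectified: a ray, as slopes to the right and down, at radius r is drawn at 1 + k1 r^2 times it, then the intrinsics apply), "T" (4x4, takes a point from camera to world coordinates). Camera axes: x right, y down, z forward; pixel columns grow to the right and rows downward; lengths in mm; the calibration is good to about 2 mm. A picture is of the moment at which its call begins. calibration takes no time and is no camera call.
- job_done(): hands the job in; it is judged then, once.
The state is a dict: "t": time; "joints": joint angles; "qvel": joint speeds; "tau": joint torques, N m; "eef_pos": TCP position; "tcp_rot": TCP orientation; "ft_force": force on the tool from outside, world axes, zero at the start; "moment": the same for the moment, N m; "opening": opening from 0.0 (shut) to 1.0 (fully open); "grip_force": force on a finger pad.
Only numpy, scipy, OpenCV 4.12 (cv2) and the standard library are available. Lean on these libraries where they do the work, as an engineer would, in place of code of your own. Each camera call takes 0.05 s, during which the arm holds its last target. There are 200 camera calls.

### The job

First turn the dial of the heater control anticlockwise, fully back to its off stop, then clear the tall bottle out of the warming box and stand it on the cork coaster, stand every amber jar upright on the floor of the box and put the lid on so that it sits fully home all round. Only when the box is closed, turn the dial clockwise until its white-lined pointer points at the raised index tab. Do not disturb the stacked glass dishes or the beaker.

Things in the scene. Friction and masses are not known exactly. Their poses are not given: they have to be found in the camera images.
- box: Warming box, fixed: square open grey tub, 162 x 162 mm outside, 150 x 150 mm inside, 90 mm high, inner floor 6 mm above its origin (centre of the underside; x, y along its sides, z up). A black fill line runs round the inside 78 mm above the origin; anything higher keeps the lid from seating. Four jars fit in a square, 68 mm between centres.
- lid: Loose grey lid, 0.25 kg, right way up. Origin: centre of its underside. Up from there: plug 134 mm square to 5 mm, 144 mm square to 10 mm, plate 162 mm square to 16 mm, then at the centre a black grip rib (80 mm along x, 12 mm along y) to 46 mm. Seated, the plug is in the box, the plate rests on the rim, its origin 80 mm above the box's, square with the box (any of four ways).
- bottle: Tall white bottle, 0.2 kg, standing in the box at the start: body 44 mm in diameter to 100 mm above its origin, grey cap 26 mm in diameter from there to 128 mm. Origin at the centre of its foot, z up.
- coaster: Fixed round cork coaster, 100 mm in diameter, 5 mm thick. Origin at the centre of its underside.
- jar1: Squat amber glass jar with a narrow white cap, about 0.12 kg: body 50 mm in diameter to 40 mm above its origin, cap 30 mm in diameter from there to 66 mm. Origin at the centre of its foot, z up. Starts upright on the bench; two to four of the four jars are present (an absent one gives None).
- jar2: Squat amber glass jar with a narrow white cap, about 0.12 kg: body 50 mm in diameter to 40 mm above its origin, cap 30 mm in diameter from there to 66 mm. Origin at the centre of its foot, z up. Starts upright on the bench; two to four of the four jars are present (an absent one gives None).
- jar3: Squat amber glass jar with a narrow white cap, about 0.12 kg: body 50 mm in diameter to 40 mm above its origin, cap 30 mm in diameter from there to 66 mm. Origin at the centre of its foot, z up. Starts upright on the bench; two to four of the four jars are present (an absent one gives None).
- jar4: Squat amber glass jar with a narrow white cap, about 0.12 kg: body 50 mm in diameter to 40 mm above its origin, cap 30 mm in diameter from there to 66 mm. Origin at the centre of its foot, z up. Starts upright on the bench; two to four of the four jars are present (an absent one gives None).
- dial (a joint): Dial of the heater control, rad, 0 to 4.8 between end stops; grows as it turns clockwise seen from above. At value v the pointer points v clockwise of the x axis of control. 0 is off: the pointer is then at its stop, by a black dot. It starts at 0.9 to 1.9; the index tab lies at 2.75 to 4.2, so several grasps are needed. Light friction (0.06 N m); it stays where it is left.
- control: Heater control, fixed: a white case 130 x 130 mm, 55 mm high, the black dial on its top at the centre, axis upright. Origin at the centre of its underside.
- dial_grip (a point): On the dial's axis, 84 mm above the bench, at half the height of its grip bar. The bar is 64 mm long, 14 mm thick, its top 96 mm above the bench; it stands on a disc 66 mm in diameter whose top is 64 mm above the bench. x of this point runs along the bar towards the pointer.
- dial_tip (a point): Tip of the dial's pointer, 42 mm from the axis, x outward along the pointer. A white line on the bar's pointer half marks this end.
- index: Index ring, fixed on top of the control and centred on the dial: a thin dark wire circle of 50 mm radius with one dark raised steel tab (16 x 10 mm, 6 mm high). Origin on the dial's axis; x points from the axis to the tab.
- index_mark (a point): Inner end of the index tab, 47 mm from the dial's axis, where the pointer must point.
- dishes: Bystander: two stacked glass culture dishes, 90 mm in diameter, 29 mm high. Origin at the centre of the underside.
- beaker: Bystander: glass beaker, 64 mm in diameter, 85 mm high. Origin at the centre of the underside.

How it is judged:
By the outcome, as a careful person would: the job done as asked, in the order asked, and still so for the second after the job is handed in, with the robot touching nothing.
Of jar1, jar2, jar3, jar4 only 2 to 4 are there at a start; the rules pass over those that are not, and their reading is None.
At some moment in a run one of jar1, jar2, jar3, jar4, lid may be knocked a few centimetres aside while the robot is not near it.
It also fails if it takes over 210 s, if anything falls off the work surface, if the arm or the gripper's body presses on something with over 40 N, if the wrist force passes 120 N, or if a joint passes its speed limit or range.

## Working session

There is one attempt and no reset: what is moved stays moved. The work goes in short steps, Python scripts to look and compute and a tool call to move; the robot and the scene stay as the last step left them, time stands still between calls to the robot, and variables do not carry over. Pictures are saved under pics/ and viewed, at most 14 in all, crops included, and the job is handed in when it is done.

Besides the shell and the picture viewer there is one more tool, called after ">>>" as a command line: name --argument value ..., lists and objects as JSON in quotes. arm_command: Moves the arm, as the interface text tells. Shifts and turns lie within -1 to 1; 1 stands for 250 mm of shift or 90 degrees of turn. Its arguments: {"type":"object","properties":{"delta_pos":{"type":"array"},"delta_rot":{"type":"array"},"claw":{"type":"array"}},"required":["delta_pos","delta_rot","claw"]}

```bash
mkdir -p pics; cat > h.py <<'E'
from cell import *
import numpy as np, cv2
def snap(cam,name,crop=None,scale=1):
    im=read_camera(cam)[:,:,::-1].copy()
    cv2.imwrite(f'pics/{name}_full.png',im)
    if crop: x0,y0,x1,y1=crop; im=im[y0:y1,x0:x1]
    if scale!=1: im=cv2.resize(im,None,fx=scale,fy=scale,interpolation=cv2.INTER_CUBIC)
    cv2.imwrite(f'pics/{name}.png',im)
def ray(cam,u,v):
    c=calibration(cam);K=np.array(c['camera_matrix']);T=np.array(c['T'])
    p=np.array([(u-K[0,2])/K[0,0],(v-K[1,2])/K[1,1]]);q=p.copy()
    for _ in range(30): q=p/(1+c['k1']*(q@q))
    return T[:3,3],T[:3,:3]@np.array([q[0],q[1],1])
def at(cam,u,v,z):
    o,d=ray(cam,u,v);return (o+d*(z-o[2])/d[2]).round(1)
def proj(cam,P):
    c=calibration(cam);K=np.array(c['camera_matrix']);T=np.array(c['T'])
    q=T[:3,:3].T@(np.array(P,float)-T[:3,3]);q=q[:2]/q[2];q=q*(1+c['k1']*(q@q))
    return (K[:2,:2]@q+K[:2,2]).round(1)
E
python3 - <<'E'
from h import *
snap('top','t0');snap('side','s0')
for c in('top','side'): print(calibration(c))
print(state())
E
```

```text
{'camera_matrix': array([[528.49845725,   0.        , 308.02764401],
       [  0.        , 528.49845725, 239.3976754 ],
       [  0.        ,   0.        ,   1.        ]]), 'k1': -0.1500090217328453, 'T': array([[-7.58680236e-02, -9.76557267e-01,  2.01444651e-01,
         3.58258471e+02],
       [-9.97114189e-01,  7.48521747e-02, -1.26667432e-02,
         5.07884141e+01],
       [-2.70877015e-03, -2.01824321e-01, -9.79417994e-01,
         1.12044328e+03],
       [ 0.00000000e+00,  0.00000000e+00,  0.00000000e+00,
         1.00000000e+00]])}
{'camera_matrix': array([[524.39356841,   0.        , 317.99483085],
       [  0.        , 524.39356841, 245.11152119],
       [  0.        ,   0.        ,   1.        ]]), 'k1': -0.12332508306001799, 'T': array([[ 7.78965979e-01, -3.01364923e-01,  5.49901070e-01,
        -4.18189674e+01],
       [-6.26987530e-01, -3.88209785e-01,  6.75410838e-01,
        -7.02494776e+02],
       [ 9.93184126e-03, -8.70903178e-01, -4.91354264e-01,
         6.13839882e+02],
       [ 0.00000000e+00,  0.00000000e+00,  0.00000000e+00,
         1.00000000e+00]])}
{'t': 0.1, 'joints': array([ 1.01940936e+00,  4.91493398e-01,  1.55940565e+00,  1.28578298e-05,
        1.09170323e+00, -1.05586692e-01]), 'qvel': array([-1.47827633e-05, -8.49604206e-04, -6.69382837e-04,  5.08863914e-04,
        1.57363560e-03,  3.70779441e-04]), 'tau': array([ 1.73257333e-03, -6.13625765e+01, -2.58604914e+01,  6.93385187e-02,
        4.70797322e-02, -1.11124016e-04]), 'eef_pos': array([269.32587061, 563.71866438, 190.21795002]), 'tcp_rot': array([-3.14058986e+00, -1.17745083e-04,  2.69578639e+00]), 'ft_force': array([ 0.36234772, -0.53088559, -0.47253851]), 'moment': array([-0.04433899,  0.05170012,  0.00523192]), 'grip_force': 0.0, 'opening': 0.9970795692802866}
```

View pics/t0.png

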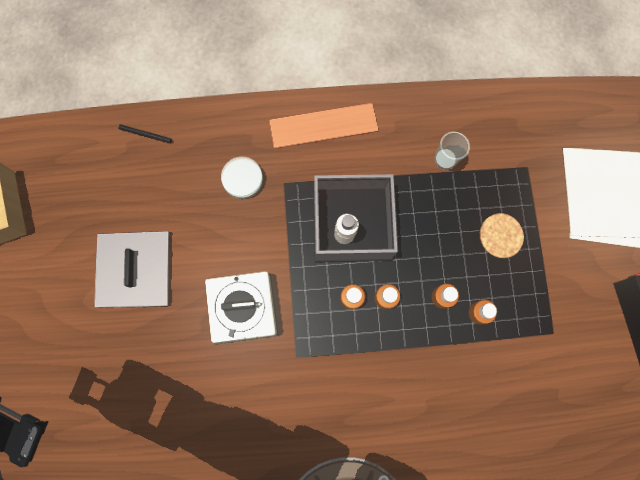

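View pics/s0.png

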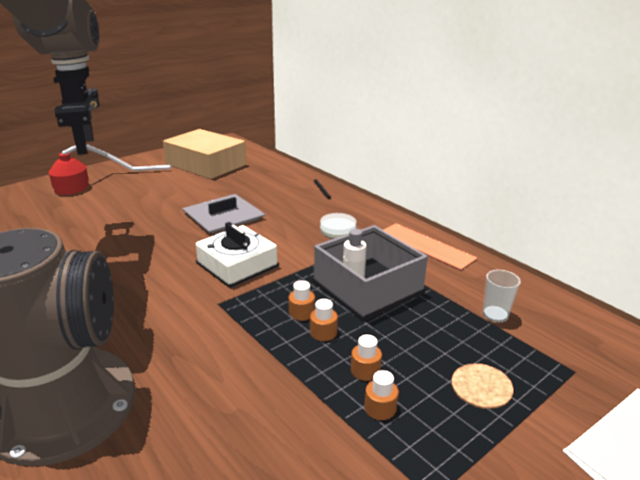

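The top view shows four jars (353,296), (388,295), (447,295), (485,311), bottle cap near (348,221), box (355,216), coaster (502,236), lid (133,270) and dial (240,306). I'll enlarge for precise reading.

```bash
python3 - <<'E'
import cv2
im=cv2.imread('pics/t0.png')
r=lambda i:cv2.resize(i,(800,600),interpolation=cv2.INTER_CUBIC)
cv2.imwrite('pics/a.png',r(im[165:330,300:520]))   # scale 800/220=3.636
a=cv2.resize(im[220:350,80:280],(800,520),interpolation=cv2.INTER_CUBIC)
cv2.imwrite('pics/b.png',a) # x4
E
```

```text
(no output)
```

View pics/a.png

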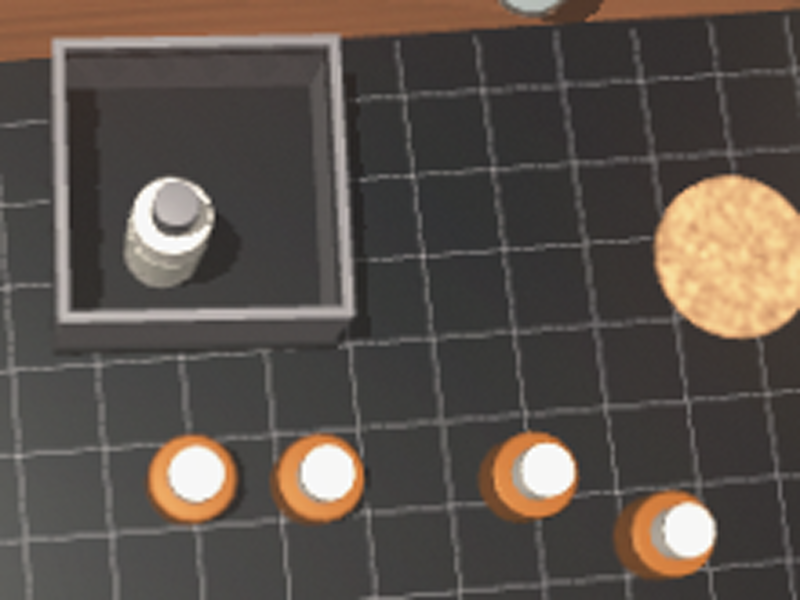

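View pics/b.png

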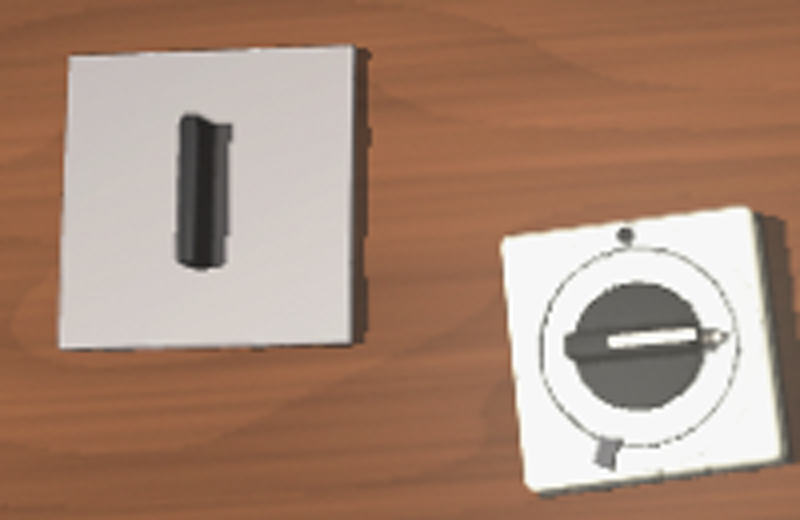

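```bash
python3 - <<'E'
from h import *
A=lambda p,z:at('top',300+p[0]*.275,165+p[1]*.275,z)
B=lambda p,z:at('top',80+p[0]/4,220+p[1]/4,z)
def quad(ps):
    ps=np.array(ps)[:,:2];c=ps.mean(0);e=ps-c
    s=[np.linalg.norm(ps[i]-ps[i-1]).round(1) for i in range(4)]
    a=[np.degrees(np.arctan2(*(ps[i]-ps[i-1])[::-1]))%90 for i in range(4)]
    print(c.round(1),s,np.round(a,1))
print('box');quad([A(p,90) for p in[(52,38),(340,33),(354,317),(57,323)]])
print('bottle',A((178,203),128),'coaster',A((736,257),5))
for p in[(197,473),(328,472),(547,469),(689,529)]:print('jar',A(p,66))
print('lid');quad([B(p,16) for p in[(69,57),(354,45),(352,343),(60,348)]])
print('control');quad([B(p,55) for p in[(502,240),(750,208),(788,460),(528,489)]])
c=B((640,346),58);print('dial c',c)
for n,p,z in[('dot',(626,235),55),('tab',(607,452),61),('tip',(722,338),75),('barL',(568,346),96),('lineL',(609,342),96),('lineR',(697,333),96)]:
    q=B(p,z);d=(q-c)[:2];print(n,q,np.hypot(*d).round(1),np.degrees(np.arctan2(d[1],d[0])).round(1))
# side checks
for n,P in[('bottle',(*A((178,203),128)[:2],128)),('jar1',(*A((197,473),66)[:2],66)),('jar4',(*A((689,529),66)[:2],66)),('dial',(*c[:2],96))]:print(n,proj('side',P))
print('dishes',at('top',242,177,29),'beaker',at('top',455,146,85))
E
```

```text
box
[616.6 -61.7] [np.float64(162.7), np.float64(162.8), np.float64(162.9), np.float64(162.6)] [86.4 86.8 86.3 86.8]
bottle [592.9 -43.7 128. ] coaster [ 563.3 -391.1    5. ]
jar [454.8 -46.2  66. ]
jar [ 449.5 -118.4   66. ]
jar [ 441.  -240.9   66. ]
jar [ 400.8 -317.6   66. ]
lid
[549.3 419.4] [np.float64(159.4), np.float64(160.8), np.float64(161.1), np.float64(160.9)] [88.1 87.9 88.1 87.3]
control
[448.9 183.6] [np.float64(126.6), np.float64(127.8), np.float64(128.7), np.float64(131.1)] [3.4 3.2 4.9 2.3]
dial c [449.9 183.9  58. ]
dot [507.  188.4  55. ] 57.3 4.5
tab [398.1 202.9  61. ] 55.2 159.9
tip [449.4 140.9  75. ] 43.0 -90.7
barL [449.1 214.2  96. ] 30.3 91.5
lineL [449.6 194.1  96. ] 10.2 91.7
lineR [450.9 151.1  96. ] 32.8 -88.3
bottle [356.8 233. ]
jar1 [302.  283.7]
jar4 [383.9 375.7]
dial [235.2 225.9]
dishes [731.7 169.2  29. ] beaker [ 748.3 -287.3   85. ]
```

>>> arm_command --delta_pos '[[0.048,-0.101,0],[0.096,-0.203,0],[0.144,-0.304,0],[0.193,-0.406,0],[0.241,-0.507,0]]' --delta_rot '[[0,0,-0.047],[0,0,-0.095],[0,0,-0.142],[0,0,-0.19],[0,0,-0.237]]' --claw '[0,0,0,0,0]'

```text
t: 0.52
eef_pos: [329.9, 435.9, 190.5]
tcp_rot: [-3.141, 0.0, 2.32]
ft_force: [0.4, -0.1, -0.1]
opening: 0.999
grip_force: 0.0
```

>>> arm_command --delta_pos '[[0.048,-0.101,0],[0.096,-0.203,0],[0.144,-0.304,0],[0.193,-0.406,0],[0.241,-0.507,0]]' --delta_rot '[[0,0,-0.047],[0,0,-0.095],[0,0,-0.142],[0,0,-0.19],[0,0,-0.237]]' --claw '[0,0,0,0,0]'

```text
t: 0.93
eef_pos: [390.2, 309.1, 190.6]
tcp_rot: [-3.141, 0.0, 1.948]
ft_force: [1.1, -0.5, -0.4]
opening: 1.0
grip_force: 0.0
```

>>> arm_command --delta_pos '[[0.06,-0.126,0],[0.12,-0.253,0],[0.18,-0.38,0],[0.24,-0.506,0],[0.24,-0.506,0]]' --delta_rot '[[0,0,-0.057],[0,0,-0.115],[0,0,-0.172],[0,0,-0.237],[0,0,-0.237]]' --claw '[0,0,0,0,0]'

```text
t: 1.35
eef_pos: [451.9, 179.9, 190.6]
tcp_rot: [3.141, 0.001, 1.569]
ft_force: [-0.3, 0.4, -0.0]
opening: 1.0
grip_force: 0.0
```

>>> arm_command --delta_pos '[[0,0,-0.1],[0,0,-0.2],[0,0,-0.3],[0,0,-0.4],[0,0,-0.479]]' --delta_rot '[[0,0,0],[0,0,0],[0,0,0],[0,0,0],[0,0,0]]' --claw '[0,0,0,0,0]'

```text
t: 1.77
eef_pos: [449.2, 184.0, 69.3]
tcp_rot: [-3.14, 0.0, 1.58]
ft_force: [0.8, -0.5, -1.2]
opening: 1.001
grip_force: 0.0
```

>>> arm_command --delta_pos '[[0,0,0],[0,0,0],[0,0,0],[0,0,0],[0,0,0]]' --delta_rot '[[0,0,0],[0,0,0],[0,0,0],[0,0,0],[0,0,0]]' --claw '[0.5,0.7,1,1,1]'

```text
t: 2.18
eef_pos: [450.5, 184.2, 72.2]
tcp_rot: [3.14, -0.0, 1.579]
ft_force: [0.7, 0.3, 0.3]
opening: 0.708
grip_force: 0.0
```

>>> arm_command --delta_pos '[[0,0,0],[0,0,0],[0,0,0],[0,0,0],[0,0,0]]' --delta_rot '[[0,0,0],[0,0,0],[0,0,0],[0,0,0],[0,0,0]]' --claw '[1,1,1,1,1]'

```text
t: 2.6
eef_pos: [450.0, 183.9, 71.1]
tcp_rot: [3.141, -0.0, 1.579]
ft_force: [-0.1, 0.2, -0.6]
opening: 0.353
grip_force: 0.0
```

>>> arm_command --delta_pos '[[0,0,0],[0,0,0],[0,0,0],[0,0,0],[0,0,0]]' --delta_rot '[[0,0,0],[0,0,0],[0,0,0],[0,0,0],[0,0,0]]' --claw '[1,1,1,1,1]'

```text
t: 3.02
eef_pos: [450.3, 184.0, 71.0]
tcp_rot: [3.141, -0.0, 1.579]
ft_force: [1.3, -0.5, -0.9]
opening: 0.134
grip_force: 30.0
```

>>> arm_command --delta_pos '[[0,0,0],[0,0,0],[0,0,0],[0,0,0],[0,0,0]]' --delta_rot '[[0,0,0.05],[0,0,0.11],[0,0,0.17],[0,0,0.23],[0,0,0.29]]' --claw '[1,1,1,1,1]'

```text
t: 3.43
eef_pos: [450.4, 184.0, 71.0]
tcp_rot: [3.141, 0.0, 2.039]
ft_force: [2.1, -0.4, -1.3]
opening: 0.13
grip_force: 30.0
```

>>> arm_command --delta_pos '[[0,0,0],[0,0,0],[0,0,0],[0,0,0],[0,0,0]]' --delta_rot '[[0,0,0.06],[0,0,0.12],[0,0,0.18],[0,0,0.24],[0,0,0.3]]' --claw '[1,1,1,1,1]'

```text
t: 3.85
eef_pos: [450.5, 184.0, 71.0]
tcp_rot: [3.141, 0.001, 2.51]
ft_force: [2.8, -0.3, -3.0]
opening: 0.128
grip_force: 30.0
```

>>> arm_command --delta_pos '[[0,0,0],[0,0,0],[0,0,0],[0,0,0],[0,0,0]]' --delta_rot '[[0,0,0.06],[0,0,0.12],[0,0,0.18],[0,0,0.24],[0,0,0.3]]' --claw '[1,1,1,1,1]'

```text
t: 4.27
eef_pos: [450.5, 184.1, 71.0]
tcp_rot: [3.141, 0.001, 2.981]
ft_force: [2.7, 1.7, -3.2]
opening: 0.131
grip_force: 30.0
```

>>> arm_command --delta_pos '[[0,0,0],[0,0,0],[0,0,0],[0,0,0],[0,0,0]]' --delta_rot '[[0,0,0.03],[0,0,0.06],[0,0,0.1],[0,0,0.13],[0,0,0.13]]' --claw '[1,1,1,1,1]'

```text
t: 4.68
eef_pos: [450.5, 184.2, 71.0]
tcp_rot: [3.141, 0.001, -3.1]
ft_force: [2.9, 2.0, -2.0]
opening: 0.13
grip_force: 30.0
```

```bash
python3 -c "
from cell import *
s=state();print(s['moment'],s['tcp_rot'],s['grip_force'],s['opening'])"
```

```text
[ 0.39416221 -0.60343816  0.0336034 ] [ 3.14107826e+00  1.06663124e-03 -3.10013779e+00] 29.999982118606567 0.13011452849335886
```

>>> arm_command --delta_pos '[[0,0,0],[0,0,0],[0,0,0],[0,0,0],[0,0,0]]' --delta_rot '[[0,0,0.006],[0,0,0.012],[0,0,0.018],[0,0,0.024],[0,0,0.024]]' --claw '[1,1,1,1,1]'

```text
t: 5.1
eef_pos: [450.4, 184.1, 71.1]
tcp_rot: [3.141, 0.001, -3.064]
ft_force: [5.3, 3.6, -3.6]
opening: 0.131
grip_force: 30.1
```

```bash
python3 -c "
from cell import *
s=state();print(s['moment'],s['tcp_rot'],s['grip_force'],s['opening'])"
```

```text
[ 0.62126448 -0.78757871 -0.12851671] [ 3.14115415e+00  1.02244721e-03 -3.06448785e+00] 30.082192718982697 0.13056173759282436
```

>>> arm_command --delta_pos '[[0,0,0],[0,0,0],[0,0,0],[0,0,0],[0,0,0]]' --delta_rot '[[0,0,0.006],[0,0,0.012],[0,0,0.018],[0,0,0.024],[0,0,0.024]]' --claw '[1,1,1,1,1]'

```text
t: 5.52
eef_pos: [450.4, 184.2, 71.0]
tcp_rot: [3.141, 0.001, -3.027]
ft_force: [3.9, 2.6, -3.4]
opening: 0.128
grip_force: 30.6
```

```bash
python3 -c "
from cell import *
s=state();print(s['moment'],s['tcp_rot'],s['grip_force'],s['opening'])"
```

```text
[ 0.56466109 -0.81298592 -0.31191005] [ 3.14108521e+00  9.85003767e-04 -3.02720502e+00] 30.613925457000732 0.12784340833453162
```

>>> arm_command --delta_pos '[[0,0,0],[0,0,0],[0,0,0],[0,0,0],[0,0,0]]' --delta_rot '[[0,0,-0.02],[0,0,-0.02],[0,0,-0.02],[0,0,-0.02],[0,0,-0.02]]' --claw '[0.4,0.4,0.4,0.4,0.4]'

```text
t: 5.93
eef_pos: [449.7, 183.9, 71.0]
tcp_rot: [-3.142, -0.0, -3.057]
ft_force: [-0.2, -0.0, 1.0]
opening: 0.424
grip_force: 0.0
```

>>> arm_command --delta_pos '[[0,0,0.1],[0,0,0.2],[0,0,0.32],[0,0,0.44],[0,0,0.52]]' --delta_rot '[[0,0,0],[0,0,0],[0,0,0],[0,0,-0.05],[0,0,-0.1]]' --claw '[0.4,0.4,0.4,0.4,0.4]'

```text
t: 6.35
eef_pos: [450.2, 184.0, 203.6]
tcp_rot: [3.141, 0.002, 3.065]
ft_force: [0.9, 1.2, 0.3]
opening: 0.599
grip_force: 0.0
```

>>> arm_command --delta_pos '[[0.06,-0.1,0],[0.12,-0.2,0],[0.18,-0.3,0],[0.24,-0.4,0],[0.3,-0.5,0]]' --delta_rot '[[0,0,-0.06],[0,0,-0.12],[0,0,-0.18],[0,0,-0.24],[0,0,-0.3]]' --claw '[0.4,0.4,0.4,0.4,0.4]'

```text
t: 6.77
eef_pos: [525.3, 57.6, 201.1]
tcp_rot: [-3.142, -0.0, 2.593]
ft_force: [1.2, 0.1, 0.9]
opening: 0.599
grip_force: 0.0
```

>>> arm_command --delta_pos '[[0.06,-0.1,0],[0.12,-0.2,0],[0.18,-0.3,0],[0.24,-0.4,0],[0.26,-0.41,0]]' --delta_rot '[[0,0,-0.06],[0,0,-0.12],[0,0,-0.18],[0,0,-0.24],[0,0,-0.3]]' --claw '[0.4,0.4,0.4,0.4,0.4]'

```text
t: 7.18
eef_pos: [591.3, -47.2, 200.6]
tcp_rot: [-3.141, 0.001, 2.119]
ft_force: [-0.5, -0.3, -1.1]
opening: 0.604
grip_force: 0.0
```

>>> arm_command --delta_pos '[[0,0,0],[0,0,0],[0,0,0],[0,0,0],[0,0,0]]' --delta_rot '[[0,0,-0.06],[0,0,-0.12],[0,0,-0.18],[0,0,-0.24],[0,0,-0.3]]' --claw '[0.4,0.4,0.4,0.4,0.4]'

```text
t: 7.6
eef_pos: [589.7, -43.6, 200.8]
tcp_rot: [-3.141, -0.0, 1.65]
ft_force: [0.5, -0.3, 0.2]
opening: 0.601
grip_force: 0.0
```

```bash
python3 - <<'E'
from h import *
snap('top','c',(180,250,300,350),6)
snap('side','c_side')
A=lambda p,z:at('top',300+p[0]*.275,165+p[1]*.275,z)
print('bottle cap',A((178,203),134)); s=state();print(s['eef_pos'],s['tcp_rot'],s['opening'])
for y in(70,0):print(y)
E
```

```text
bottle cap [591.5 -43.1 134. ]
[589.75283875 -43.55010314 200.89851487] [-3.14118832e+00 -7.36374558e-05  1.65299749e+00] 0.5972417450531147
70
0
```

View pics/c.png

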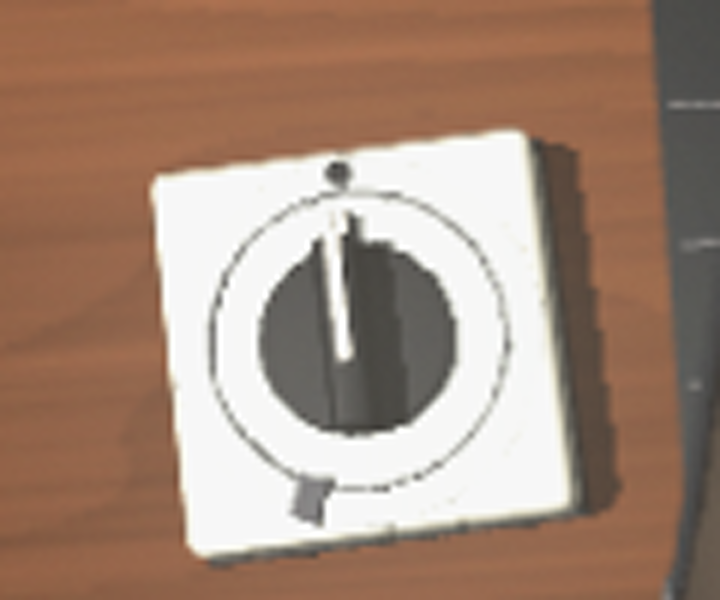

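The dial's pointer tip (340,215) is right at the black dot (338,172): off. Next, the bottle.

>>> arm_command --delta_pos '[[0.006,0.002,-0.1],[0.006,0.002,-0.2],[0.006,0.002,-0.3],[0.006,0.002,-0.372],[0.006,0.002,-0.372]]' --delta_rot '[[0,0,0],[0,0,0],[0,0,0],[0,0,0],[0,0,0]]' --claw '[0.4,0.4,0.4,0.4,0.4]'

```text
t: 8.12
eef_pos: [589.7, -42.8, 104.6]
tcp_rot: [-3.136, -0.002, 1.658]
ft_force: [-0.1, 0.1, 1.1]
opening: 0.6
grip_force: 0.0
```

>>> arm_command --delta_pos '[[0,0,0],[0,0,0],[0,0,0],[0,0,0],[0,0,0]]' --delta_rot '[[0,0,0],[0,0,0],[0,0,0],[0,0,0],[0,0,0]]' --claw '[1,1,1,1,1]'

```text
t: 8.53
eef_pos: [591.8, -43.1, 108.9]
tcp_rot: [3.14, 0.0, 1.655]
ft_force: [-0.3, 0.2, 1.2]
opening: 0.307
grip_force: 0.0
```

>>> arm_command --delta_pos '[[0,0,0],[0,0,0],[0,0,0],[0,0,0],[0,0,0]]' --delta_rot '[[0,0,0],[0,0,0],[0,0,0],[0,0,0],[0,0,0]]' --claw '[1,1,1,1,1]'

```text
t: 8.95
eef_pos: [592.0, -43.1, 108.6]
tcp_rot: [3.14, 0.0, 1.654]
ft_force: [0.1, 0.0, 6.1]
opening: 0.245
grip_force: 30.0
```

>>> arm_command --delta_pos '[[0,0,0.05],[0,0,0.13],[0,0,0.23],[0,0,0.33],[0,0,0.44]]' --delta_rot '[[0,0,0],[0,0,0],[0,0,0],[0,0,0],[0,0,0]]' --claw '[1,1,1,1,1]'

```text
t: 9.37
eef_pos: [590.8, -43.0, 218.3]
tcp_rot: [-3.14, -0.001, 1.654]
ft_force: [0.5, 0.6, -1.9]
opening: 0.24
grip_force: 30.0
```

>>> arm_command --delta_pos '[[-0.004,-0.05,0],[-0.012,-0.14,0],[-0.02,-0.25,0],[-0.03,-0.36,0],[-0.038,-0.47,0]]' --delta_rot '[[0,0,0],[0,0,0],[0,0,0],[0,0,0],[0,0,0]]' --claw '[1,1,1,1,1]'

```text
t: 9.78
eef_pos: [581.2, -161.8, 217.0]
tcp_rot: [-3.14, -0.001, 1.655]
ft_force: [-0.1, 0.7, -1.5]
opening: 0.241
grip_force: 30.0
```

>>> arm_command --delta_pos '[[-0.008,-0.11,0],[-0.016,-0.22,0],[-0.024,-0.33,0],[-0.03,-0.42,0],[-0.038,-0.52,0]]' --delta_rot '[[0,0,0],[0,0,0],[0,0,0],[0,0,0],[0,0,0]]' --claw '[1,1,1,1,1]'

```text
t: 10.2
eef_pos: [571.6, -291.9, 216.8]
tcp_rot: [-3.14, -0.001, 1.654]
ft_force: [1.4, 1.2, -1.9]
opening: 0.243
grip_force: 30.0
```

>>> arm_command --delta_pos '[[-0.01,-0.1,0],[-0.02,-0.19,0],[-0.03,-0.27,0],[-0.034,-0.34,0],[-0.037,-0.402,0]]' --delta_rot '[[0,0,0],[0,0,0],[0,0,0],[0,0,0],[0,0,0]]' --claw '[1,1,1,1,1]'

```text
t: 10.62
eef_pos: [562.5, -392.5, 216.9]
tcp_rot: [-3.14, -0.001, 1.654]
ft_force: [-0.4, 0.3, -1.9]
opening: 0.237
grip_force: 30.0
```

>>> arm_command --delta_pos '[[0,0,-0.05],[0,0,-0.13],[0,0,-0.21],[0,0,-0.29],[0,0,-0.36]]' --delta_rot '[[0,0,0],[0,0,0],[0,0,0],[0,0,0],[0,0,0]]' --claw '[1,1,1,1,1]'

```text
t: 11.03
eef_pos: [563.0, -390.9, 126.2]
tcp_rot: [-3.141, -0.001, 1.655]
ft_force: [0.3, -0.1, -1.4]
opening: 0.244
grip_force: 30.0
```

>>> arm_command --delta_pos '[[0,0,-0.02],[0,0,-0.04],[0,0,-0.06],[0,0,-0.08],[0,0,-0.08]]' --delta_rot '[[0,0,0],[0,0,0],[0,0,0],[0,0,0],[0,0,0]]' --claw '[1,1,1,1,1]'

```text
t: 11.45
eef_pos: [563.4, -391.2, 108.0]
tcp_rot: [3.141, 0.0, 1.654]
ft_force: [0.5, 0.1, -1.3]
opening: 0.243
grip_force: 30.0
```

```bash
python3 - <<'E'
from h import *
snap('side','d',(330,220,580,420),3)
s=state();print(s['eef_pos'],s['ft_force'],s['opening'])
E
```

```text
[ 563.35807835 -391.15717147  108.3291263 ] [-0.12496529  0.44538069 -1.61612499] 0.2441255094096415
```

View pics/d.png

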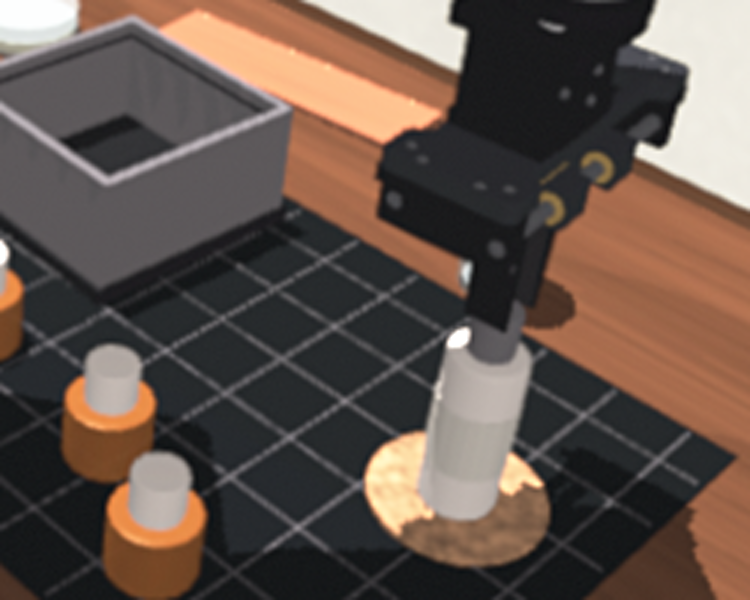

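The bottle is gripped by the cap, nearly upright over the coaster. I'll lower it to contact.

>>> arm_command --delta_pos '[[0,0,-0.002],[0,0,-0.004],[0,0,-0.006],[0,0,-0.006],[0,0,-0.006]]' --delta_rot '[[0,0,0],[0,0,0],[0,0,0],[0,0,0],[0,0,0]]' --claw '[1,1,1,1,1]'

```text
t: 11.92
eef_pos: [563.6, -391.5, 107.7]
tcp_rot: [3.14, 0.001, 1.654]
ft_force: [-0.2, -0.5, 6.3]
opening: 0.245
grip_force: 30.0
```

>>> arm_command --delta_pos '[[0,0,-0.002],[0,0,-0.004],[0,0,-0.006],[0,0,-0.006],[0,0,-0.006]]' --delta_rot '[[0,0,0],[0,0,0],[0,0,0],[0,0,0],[0,0,0]]' --claw '[1,1,1,1,1]'

```text
t: 12.33
eef_pos: [564.0, -392.0, 107.6]
tcp_rot: [3.139, 0.003, 1.654]
ft_force: [-2.2, 0.7, 14.6]
opening: 0.248
grip_force: 30.1
```

>>> arm_command --delta_pos '[[0,0,0.006],[0,0,0.01],[0,0,0.01],[0,0,0.01],[0,0,0.01]]' --delta_rot '[[0,0,0],[0,0,0],[0,0,0],[0,0,0],[0,0,0]]' --claw '[0.9,0.5,0.4,0.4,0.4]'

```text
t: 12.75
eef_pos: [563.2, -391.0, 107.3]
tcp_rot: [-3.142, -0.0, 1.654]
ft_force: [0.2, 0.3, -1.1]
opening: 0.471
grip_force: 0.0
```

>>> arm_command --delta_pos '[[0,0,0.06],[0,0,0.15],[0,0,0.25],[0,0,0.35],[0,0,0.4]]' --delta_rot '[[0,0,0],[0,0,0],[0,0,0],[0,0,0],[0,0,0]]' --claw '[0.3,0.3,0.3,0.3,0.3]'

```text
t: 13.17
eef_pos: [563.8, -391.5, 210.5]
tcp_rot: [3.139, 0.002, 1.654]
ft_force: [0.1, -0.5, 0.3]
opening: 0.695
grip_force: 0.0
```

```bash
cat >> h.py <<'E'
def caps(name):
    snap('top',name); im=cv2.imread(f'pics/{name}_full.png')
    h=cv2.cvtColor(im,cv2.COLOR_BGR2HSV)
    m=((h[:,:,1]<45)&(h[:,:,2]>130)).astype('uint8')
    n,l,st,c=cv2.connectedComponentsWithStats(m)
    for i in range(1,n):
        if 80<st[i,4]<500 and 300<c[i][0]<560 and 170<c[i][1]<350:
            print('cap px',c[i].round(1),st[i,4],'z66',at('top',*c[i],66),'z72',at('top',*c[i],72))
    s=state();print(s['t'],s['eef_pos'].round(1),s['tcp_rot'].round(3),s['ft_force'].round(1),s['opening'])
E
python3 -c "
from h import *
caps('e'); print('bottle expected px',proj('top',(563,-391,133)))
im=cv2.imread('pics/e_full.png')
cv2.imwrite('pics/e.png',cv2.resize(im[150:350,300:560],None,fx=3,fy=3))"
```

```text
cap px [353.5 295. ] 168 z66 [455.  -44.9  66. ] z72 [454.5 -44.3  72. ]
13.2167 [ 564.3 -391.8  212.1] [3.138 0.004 1.654] [-0.2  0.3  1.9] 0.7034556884681309
bottle expected px [524.9 222.3]
```

View pics/e.png

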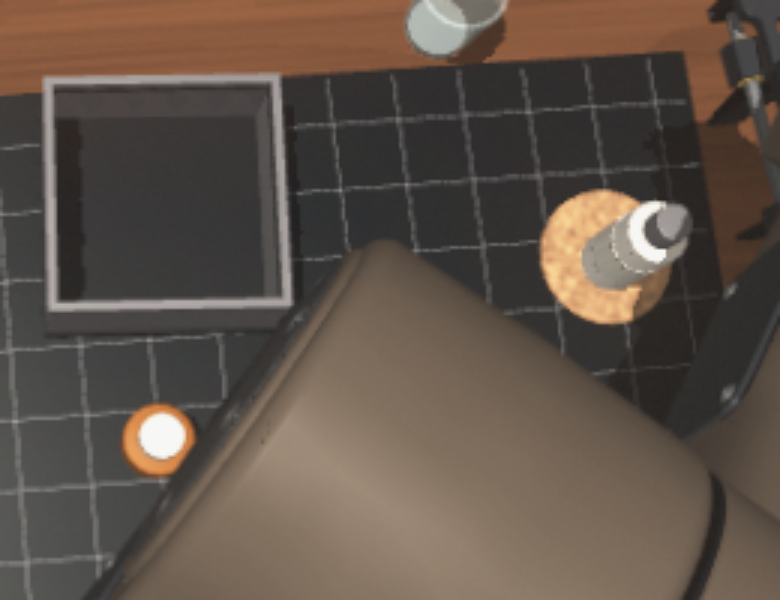

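The bottle stands free on the coaster (foot ~(612,265) in the crop); jar 1 is unmoved. Now jar 4.

>>> arm_command --delta_pos '[[-0.12,0.05,0],[-0.26,0.12,0],[-0.4,0.18,0],[-0.53,0.24,0],[-0.65,0.294,0]]' --delta_rot '[[0,0,-0.03],[0,0,-0.06],[0,0,-0.09],[0,0,-0.09],[0,0,-0.09]]' --claw '[0.3,0.3,0.3,0.3,0.3]'

```text
t: 13.63
eef_pos: [398.7, -316.2, 206.7]
tcp_rot: [-3.141, -0.001, 1.513]
ft_force: [1.0, -0.5, 0.1]
opening: 0.7
grip_force: 0.0
```

```bash
python3 -c "
from h import *
caps('f');snap('side','f',(250,250,500,450),3)"
```

```text
cap px [449.1 294.2] 197 z66 [ 440.8 -238.2   66. ] z72 [ 440.4 -236.5   72. ]
cap px [353.6 294.9] 174 z66 [455.2 -45.1  66. ] z72 [454.6 -44.5  72. ]
cap px [389.4 294.7] 176 z66 [ 449.8 -116.9   66. ] z72 [ 449.3 -115.9   72. ]
cap px [487.9 310.6] 198 z66 [ 400.8 -314.2   66. ] z72 [ 400.6 -312.1   72. ]
13.6833 [ 394.6 -313.5  206.6] [-3.138e+00 -3.000e-03  1.513e+00] [0.9 0.3 1.6] 0.6956182262087608
```

View pics/f.png

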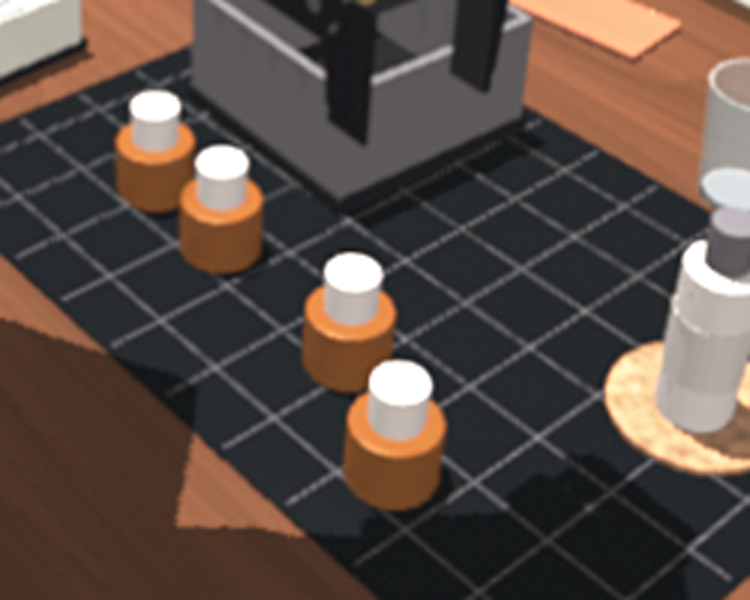

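Side view confirms jar 4's cap top at full-frame (383,377), matching my projection (384,376); all jars are unmoved.

>>> arm_command --delta_pos '[[0,0,-0.1],[0,0,-0.22],[0,0,-0.34],[0,0,-0.46],[0,0,-0.55]]' --delta_rot '[[0,0,0],[0,0,0],[0,0,0],[0,0,0],[0,0,0]]' --claw '[0.3,0.3,0.3,0.3,0.3]'

```text
t: 14.15
eef_pos: [400.5, -317.1, 67.4]
tcp_rot: [-3.14, -0.001, 1.513]
ft_force: [0.9, -0.6, 0.0]
opening: 0.699
grip_force: 0.0
```

>>> arm_command --delta_pos '[[0,0,-0.04],[0,0,-0.08],[0,0,-0.104],[0,0,-0.104],[0,0,-0.104]]' --delta_rot '[[0,0,0],[0,0,0],[0,0,0],[0,0,0],[0,0,0]]' --claw '[0.3,0.3,0.3,0.3,0.5]'

```text
t: 14.57
eef_pos: [401.0, -317.8, 44.5]
tcp_rot: [3.141, 0.001, 1.513]
ft_force: [0.7, -0.0, 0.4]
opening: 0.672
grip_force: 0.0
```

>>> arm_command --delta_pos '[[0,0,0],[0,0,0],[0,0,0],[0,0,0],[0,0,0]]' --delta_rot '[[0,0,0],[0,0,0],[0,0,0],[0,0,0],[0,0,0]]' --claw '[1,1,1,1,1]'

```text
t: 14.98
eef_pos: [400.8, -317.6, 44.3]
tcp_rot: [3.141, 0.0, 1.513]
ft_force: [0.4, 0.1, -0.1]
opening: 0.337
grip_force: 0.0
```

>>> arm_command --delta_pos '[[0,0,0],[0,0,0],[0,0,0],[0,0,0],[0,0,0]]' --delta_rot '[[0,0,0],[0,0,0],[0,0,0],[0,0,0],[0,0,0]]' --claw '[1,1,1,1,1]'

```text
t: 15.4
eef_pos: [400.7, -317.6, 44.0]
tcp_rot: [3.142, -0.0, 1.513]
ft_force: [-0.0, 0.2, -0.1]
opening: 0.016
grip_force: 0.0
```

>>> arm_command --delta_pos '[[0,0,0.06],[0,0,0.16],[0,0,0.26],[0,0,0.38],[0,0,0.5]]' --delta_rot '[[0,0,0],[0,0,0],[0,0,0],[0,0,0],[0,0,0]]' --claw '[1,1,1,1,1]'

```text
t: 15.82
eef_pos: [400.4, -317.3, 170.2]
tcp_rot: [-3.141, -0.001, 1.513]
ft_force: [-0.0, -0.7, -0.6]
opening: 0.007
grip_force: 0.0
```

```bash
python3 -c "
from h import *
caps('g');snap('side','g',(250,200,550,425),2.6)"
```

```text
cap px [449.1 294.2] 197 z66 [ 440.8 -238.2   66. ] z72 [ 440.4 -236.5   72. ]
cap px [353.5 294.9] 173 z66 [455.2 -45.   66. ] z72 [454.7 -44.4  72. ]
cap px [389.4 294.7] 177 z66 [ 449.8 -116.8   66. ] z72 [ 449.3 -115.8   72. ]
cap px [487.5 310.5] 188 z66 [ 401.1 -313.4   66. ] z72 [ 400.8 -311.4   72. ]
15.8667 [ 402.1 -318.8  175.5] [3.136 0.005 1.513] [ 0.8 -0.5  4.7] 0.00441784098894189
```

View pics/g.png

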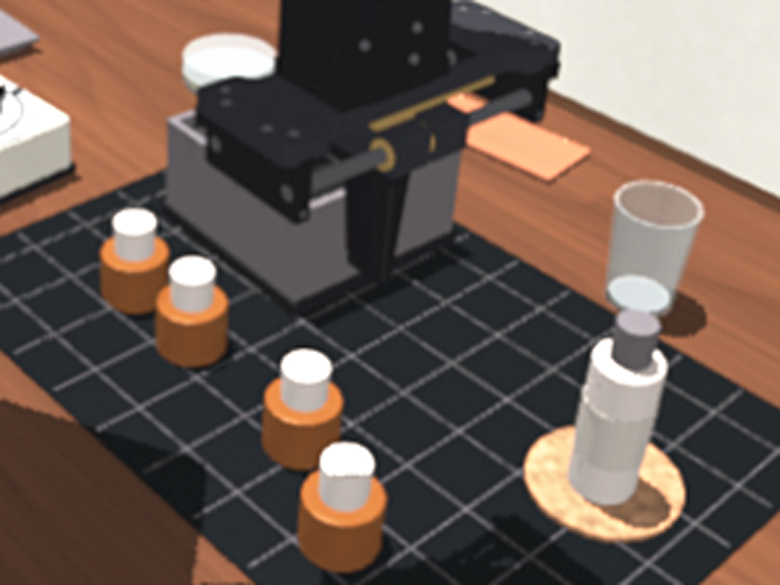

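```bash
python3 -c "
from h import *
s=state();P=s['eef_pos'];print(P,proj('side',P),proj('top',P),proj('side',(400.8,-317.6,66)),proj('top',(400.8,-317.6,66)))
im=cv2.imread('pics/g_full.png'); 
im2=cv2.imread('pics/f_full.png')
cv2.imwrite('pics/g2.png',np.hstack([cv2.resize(i[270:340,440:540],(400,280),interpolation=cv2.INTER_CUBIC) for i in (cv2.imread('pics/t0.png'),read_camera('top')[:,:,::-1])]))
"
```

```text
[ 402.01846824 -318.80057508  173.07649852] [391.1 318.4] [509.3 305.5] [383.9 375.7] [489.5 310.5]
```

View pics/g2.png

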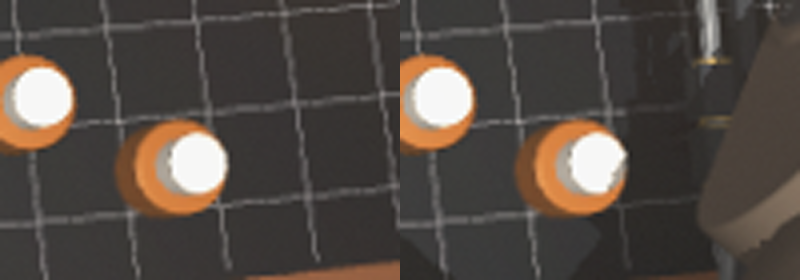

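The jar did not move; the picture shows the fingertips about 19 mm higher than the reported TCP, so the fingers closed above the cap. I'll go lower, with the gripper opened wide.

>>> arm_command --delta_pos '[[0,0,0],[0,0,0],[0,0,0],[0,0,0],[0,0,0]]' --delta_rot '[[0,0,0],[0,0,0],[0,0,0],[0,0,0],[0,0,0]]' --claw '[0.1,0.1,0.1,0.1,0.1]'

```text
t: 16.38
eef_pos: [400.6, -317.4, 168.3]
tcp_rot: [-3.141, -0.001, 1.513]
ft_force: [-0.5, -0.5, -1.3]
opening: 0.302
grip_force: 0.0
```

>>> arm_command --delta_pos '[[0,0,0],[0,0,0],[0,0,0],[0,0,0],[0,0,0]]' --delta_rot '[[0,0,0],[0,0,0],[0,0,0],[0,0,0],[0,0,0]]' --claw '[0.1,0.1,0.1,0.1,0.1]'

```text
t: 16.8
eef_pos: [400.7, -317.6, 169.0]
tcp_rot: [3.141, 0.0, 1.513]
ft_force: [-0.2, -0.1, -0.1]
opening: 0.65
grip_force: 0.0
```

>>> arm_command --delta_pos '[[0,0,-0.1],[0,0,-0.2],[0,0,-0.3],[0,0,-0.4],[0,0,-0.46]]' --delta_rot '[[0,0,0],[0,0,0],[0,0,0],[0,0,0],[0,0,0]]' --claw '[0.1,0.1,0.1,0.1,0.1]'

```text
t: 17.22
eef_pos: [400.2, -317.0, 52.0]
tcp_rot: [-3.14, -0.001, 1.513]
ft_force: [-0.4, -0.2, 0.4]
opening: 0.896
grip_force: 0.0
```

>>> arm_command --delta_pos '[[0,0,-0.03],[0,0,-0.06],[0,0,-0.08],[0,0,-0.1],[0,0,-0.116]]' --delta_rot '[[0,0,0],[0,0,0],[0,0,0],[0,0,0],[0,0,0]]' --claw '[0.1,0.1,0.1,0.1,0.1]'

```text
t: 17.63
eef_pos: [401.0, -317.8, 25.1]
tcp_rot: [3.141, 0.001, 1.513]
ft_force: [0.2, 0.6, 0.1]
opening: 0.901
grip_force: 0.0
```

>>> arm_command --delta_pos '[[0,0,0],[0,0,0],[0,0,0],[0,0,0],[0,0,0]]' --delta_rot '[[0,0,0],[0,0,0],[0,0,0],[0,0,0],[0,0,0]]' --claw '[1,1,1,1,1]'

```text
t: 18.05
eef_pos: [400.8, -317.6, 25.3]
tcp_rot: [3.141, 0.0, 1.513]
ft_force: [-0.3, -1.0, 1.1]
opening: 0.608
grip_force: 0.0
```

>>> arm_command --delta_pos '[[0,0,0],[0,0,0],[0,0,0],[0,0,0],[0,0,0]]' --delta_rot '[[0,0,0],[0,0,0],[0,0,0],[0,0,0],[0,0,0]]' --claw '[1,1,1,1,1]'

```text
t: 18.47
eef_pos: [400.8, -317.6, 25.0]
tcp_rot: [3.141, 0.0, 1.513]
ft_force: [-0.2, 0.5, 0.4]
opening: 0.31
grip_force: 30.0
```

```bash
python3 -c "
from h import *
snap('side','k',(330,300,450,420),5);s=state();print(s['eef_pos'],s['ft_force'],s['opening'],s['grip_force'])"
```

```text
[ 400.77305377 -317.57212139   25.03963393] [-0.34660217  0.57619593 -0.05668712] 0.31148230653070164 30.00001698732376
```

View pics/k.png

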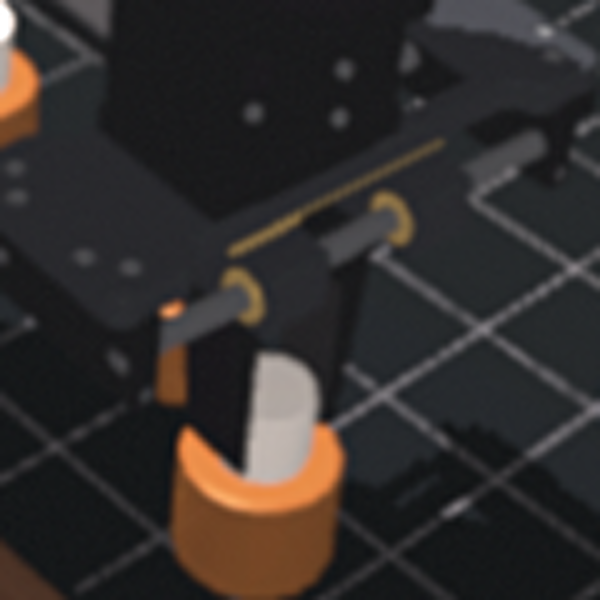

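The fingers now hold the cap just above the body, as wanted; the true tips are ~19 mm above the reported TCP. Carrying jar 4 to the far slot.

>>> arm_command --delta_pos '[[0,0,0.06],[0,0,0.16],[0,0,0.28],[0,0,0.4],[0,0,0.52]]' --delta_rot '[[0,0,0],[0,0,0],[0,0,0],[0,0,0],[0,0,0]]' --claw '[1,1,1,1,1]'

```text
t: 18.93
eef_pos: [400.4, -317.2, 156.2]
tcp_rot: [-3.141, -0.001, 1.513]
ft_force: [0.6, -1.1, -0.7]
opening: 0.306
grip_force: 30.0
```

>>> arm_command --delta_pos '[[0.04,0.03,0],[0.11,0.09,0],[0.18,0.15,0],[0.25,0.22,0],[0.33,0.29,0]]' --delta_rot '[[0,0,0],[0,0,0],[0,0,0],[0,0,0],[0,0,0]]' --claw '[1,1,1,1,1]'

```text
t: 19.35
eef_pos: [483.6, -243.9, 154.4]
tcp_rot: [-3.141, -0.0, 1.512]
ft_force: [-0.2, 0.2, -1.1]
opening: 0.31
grip_force: 30.0
```

>>> arm_command --delta_pos '[[0.08,0.07,0],[0.16,0.14,0],[0.24,0.21,0],[0.32,0.28,0],[0.4,0.35,0]]' --delta_rot '[[0,0,0],[0,0,0],[0,0,0],[0,0,0],[0,0,0]]' --claw '[1,1,1,1,1]'

```text
t: 19.77
eef_pos: [583.9, -156.1, 154.1]
tcp_rot: [-3.141, -0.0, 1.513]
ft_force: [0.5, -0.2, -1.7]
opening: 0.309
grip_force: 30.0
```

>>> arm_command --delta_pos '[[0.07,0.06,0],[0.13,0.12,0],[0.19,0.18,0],[0.23,0.22,0],[0.261,0.24,0]]' --delta_rot '[[0,0,0],[0,0,0],[0,0,0],[0,0,0],[0,0,0]]' --claw '[1,1,1,1,1]'

```text
t: 20.18
eef_pos: [649.0, -96.0, 154.1]
tcp_rot: [-3.141, -0.0, 1.514]
ft_force: [-0.0, 0.5, -0.9]
opening: 0.31
grip_force: 30.0
```

>>> arm_command --delta_pos '[[0,0,-0.05],[0,0,-0.13],[0,0,-0.23],[0,0,-0.33],[0,0,-0.42]]' --delta_rot '[[0,0,0],[0,0,0],[0,0,0],[0,0,0],[0,0,0]]' --claw '[1,1,1,1,1]'

```text
t: 20.6
eef_pos: [648.0, -97.9, 48.4]
tcp_rot: [-3.141, 0.0, 1.513]
ft_force: [-0.4, -0.4, -1.6]
opening: 0.308
grip_force: 30.0
```

>>> arm_command --delta_pos '[[0,0,-0.02],[0,0,-0.04],[0,0,-0.06],[0,0,-0.072],[0,0,-0.072]]' --delta_rot '[[0,0,0],[0,0,0],[0,0,0],[0,0,0],[0,0,0]]' --claw '[1,1,1,1,1]'

```text
t: 21.02
eef_pos: [648.7, -97.7, 32.4]
tcp_rot: [3.141, 0.0, 1.513]
ft_force: [-0.3, 0.6, -1.0]
opening: 0.31
grip_force: 30.0
```

>>> arm_command --delta_pos '[[0,0,-0.004],[0,0,-0.008],[0,0,-0.008],[0,0,-0.008],[0,0,-0.006]]' --delta_rot '[[0,0,0],[0,0,0],[0,0,0],[0,0,0],[0,0,0]]' --claw '[1,1,0.55,0.55,0.55]'

```text
t: 21.43
eef_pos: [648.6, -97.5, 30.8]
tcp_rot: [3.141, 0.0, 1.513]
ft_force: [0.0, 0.4, 0.3]
opening: 0.435
grip_force: 0.0
```

>>> arm_command --delta_pos '[[0,0,0.04],[0,0,0.14],[0,0,0.26],[0,0,0.38],[0,0,0.498]]' --delta_rot '[[0,0,0],[0,0,0],[0,0,0],[0,0,0],[0,0,0]]' --claw '[0.55,0.55,0.55,0.55,0.3]'

```text
t: 21.85
eef_pos: [648.3, -97.5, 157.3]
tcp_rot: [3.141, 0.0, 1.513]
ft_force: [0.4, 0.4, -0.1]
opening: 0.482
grip_force: 0.0
```

>>> arm_command --delta_pos '[[-0.08,-0.05,0],[-0.17,-0.11,0],[-0.25,-0.17,0],[-0.33,-0.23,0],[-0.415,-0.287,0]]' --delta_rot '[[0,0,0],[0,0,0],[0,0,0],[0,0,0],[0,0,0]]' --claw '[0.1,0.1,0.1,0.1,0.1]'

```text
t: 22.27
eef_pos: [543.9, -169.9, 155.9]
tcp_rot: [3.141, 0.0, 1.513]
ft_force: [0.6, -0.8, -0.1]
opening: 0.811
grip_force: 0.0
```

>>> arm_command --delta_pos '[[-0.11,-0.08,0],[-0.22,-0.15,0],[-0.32,-0.22,0],[-0.39,-0.27,0],[-0.415,-0.286,0]]' --delta_rot '[[0,0,0],[0,0,0],[0,0,0],[0,0,0],[0,0,0]]' --claw '[0.1,0.1,0.1,0.1,0.1]'

```text
t: 22.68
eef_pos: [439.1, -242.1, 155.9]
tcp_rot: [3.141, 0.001, 1.511]
ft_force: [-0.5, 0.7, 0.4]
opening: 0.902
grip_force: 0.0
```

```bash
python3 -c "
from h import *
caps('l')
im=cv2.imread('pics/l_full.png'); snap('side','ls')
print([ (proj('top',p),proj('side',p)) for p in ((441,-240.9,66),(648.5,-97.6,72))])
cv2.imwrite('pics/l.png',np.vstack([cv2.resize(im[165:330,300:520],None,fx=1.8,fy=1.8),cv2.resize(cv2.imread('pics/ls.png')[220:400,260:480],None,fx=1.8,fy=1.8)[:290]]))"
```

```text
cap px [369.7 200.1] 181 z66 [648.2 -96.7  66. ] z72 [646.6 -95.8  72. ]
cap px [524.3 221.3] 82 z66 [ 579.2 -419.9   66. ] z72 [ 578.  -417.2   72. ]
cap px [449.1 294.2] 197 z66 [ 440.8 -238.2   66. ] z72 [ 440.4 -236.5   72. ]
cap px [353.5 294.9] 173 z66 [455.2 -45.   66. ] z72 [454.7 -44.4  72. ]
cap px [389.4 294.7] 177 z66 [ 449.8 -116.8   66. ] z72 [ 449.3 -115.8   72. ]
22.7333 [ 439.4 -242.1  155.9] [3.141e+00 1.000e-03 1.511e+00] [ 0.8 -0.9 -0.5] 0.9014511069565672
[(array([450.4, 294. ]), array([368.1, 339.1])), (array([370.4, 199.2]), array([393.9, 259.5]))]
```

View pics/l.png

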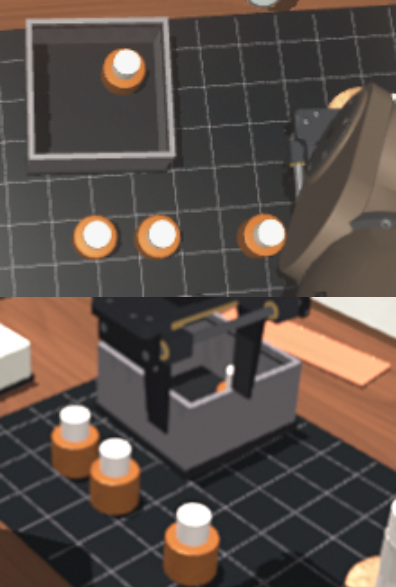

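Jar 4 stands upright in its far slot (crop (125,65)). Same cycle for jar 3 into the far-left slot.

>>> arm_command --delta_pos '[[0,0,-0.08],[0,0,-0.18],[0,0,-0.28],[0,0,-0.38],[0,0,-0.46]]' --delta_rot '[[0,0,0],[0,0,0],[0,0,0],[0,0,0],[0,0,0]]' --claw '[0.1,0.1,0.1,0.1,0.1]'

```text
t: 23.2
eef_pos: [441.9, -240.0, 38.6]
tcp_rot: [3.141, -0.0, 1.514]
ft_force: [0.8, -0.3, -0.7]
opening: 0.902
grip_force: 0.0
```

>>> arm_command --delta_pos '[[0,0,-0.02],[0,0,-0.04],[0,0,-0.06],[0,0,-0.06],[0,0,-0.06]]' --delta_rot '[[0,0,0],[0,0,0],[0,0,0],[0,0,0],[0,0,0]]' --claw '[0.1,0.1,0.1,0.3,0.5]'

```text
t: 23.62
eef_pos: [441.5, -240.9, 25.7]
tcp_rot: [3.141, 0.001, 1.513]
ft_force: [0.2, 0.1, 1.5]
opening: 0.812
grip_force: 0.0
```

>>> arm_command --delta_pos '[[0,0,0],[0,0,0],[0,0,0],[0,0,0],[0,0,0]]' --delta_rot '[[0,0,0],[0,0,0],[0,0,0],[0,0,0],[0,0,0]]' --claw '[1,1,1,1,1]'

```text
t: 24.03
eef_pos: [441.0, -240.9, 25.2]
tcp_rot: [3.141, 0.0, 1.513]
ft_force: [0.5, 0.4, 0.5]
opening: 0.462
grip_force: 0.0
```

>>> arm_command --delta_pos '[[0,0,0],[0,0,0],[0,0,0],[0,0,0],[0,0,0]]' --delta_rot '[[0,0,0],[0,0,0],[0,0,0],[0,0,0],[0,0,0]]' --claw '[1,1,1,1,1]'

```text
t: 24.45
eef_pos: [441.0, -240.8, 25.0]
tcp_rot: [3.142, 0.0, 1.513]
ft_force: [0.0, -0.1, 0.9]
opening: 0.31
grip_force: 30.0
```

>>> arm_command --delta_pos '[[0,0,0.06],[0,0,0.16],[0,0,0.28],[0,0,0.4],[0,0,0.52]]' --delta_rot '[[0,0,0],[0,0,0],[0,0,0],[0,0,0],[0,0,0]]' --claw '[1,1,1,1,1]'

```text
t: 24.87
eef_pos: [440.6, -240.5, 156.2]
tcp_rot: [-3.141, -0.001, 1.513]
ft_force: [0.6, 0.3, -1.8]
opening: 0.309
grip_force: 30.0
```

>>> arm_command --delta_pos '[[0.03,0.03,0],[0.08,0.08,0],[0.13,0.13,0],[0.19,0.19,0],[0.25,0.25,0]]' --delta_rot '[[0,0,0],[0,0,0],[0,0,0],[0,0,0],[0,0,0]]' --claw '[1,1,1,1,1]'

```text
t: 25.28
eef_pos: [503.8, -177.4, 154.4]
tcp_rot: [-3.141, -0.0, 1.512]
ft_force: [0.5, -1.4, -1.2]
opening: 0.312
grip_force: 30.0
```

>>> arm_command --delta_pos '[[0.07,0.07,0],[0.14,0.14,0],[0.21,0.21,0],[0.28,0.28,0],[0.35,0.35,0]]' --delta_rot '[[0,0,0],[0,0,0],[0,0,0],[0,0,0],[0,0,0]]' --claw '[1,1,1,1,1]'

```text
t: 25.7
eef_pos: [591.5, -89.4, 154.1]
tcp_rot: [-3.14, -0.0, 1.513]
ft_force: [0.1, -0.6, -1.5]
opening: 0.31
grip_force: 30.0
```

>>> arm_command --delta_pos '[[0.06,0.06,0],[0.12,0.12,0],[0.17,0.17,0],[0.22,0.22,0],[0.246,0.244,0]]' --delta_rot '[[0,0,0],[0,0,0],[0,0,0],[0,0,0],[0,0,0]]' --claw '[1,1,1,1,1]'

```text
t: 26.12
eef_pos: [653.2, -28.1, 153.8]
tcp_rot: [-3.141, -0.0, 1.514]
ft_force: [-0.4, -0.8, -2.5]
opening: 0.308
grip_force: 30.0
```

>>> arm_command --delta_pos '[[0,0,-0.05],[0,0,-0.13],[0,0,-0.23],[0,0,-0.33],[0,0,-0.42]]' --delta_rot '[[0,0,0],[0,0,0],[0,0,0],[0,0,0],[0,0,0]]' --claw '[1,1,1,1,1]'

```text
t: 26.53
eef_pos: [651.7, -29.8, 48.0]
tcp_rot: [-3.14, -0.0, 1.513]
ft_force: [0.3, -0.0, -1.3]
opening: 0.308
grip_force: 30.0
```

>>> arm_command --delta_pos '[[0,0,-0.02],[0,0,-0.04],[0,0,-0.06],[0,0,-0.074],[0,0,-0.08]]' --delta_rot '[[0,0,0],[0,0,0],[0,0,0],[0,0,0],[0,0,0]]' --claw '[1,1,1,1,1]'

```text
t: 26.95
eef_pos: [653.1, -29.9, 30.9]
tcp_rot: [3.14, 0.0, 1.513]
ft_force: [-3.2, 0.7, 12.8]
opening: 0.309
grip_force: 30.0
```

>>> arm_command --delta_pos '[[0,0,0],[0,0,0],[0,0,0.002],[0,0,0.002],[0,0,0.002]]' --delta_rot '[[0,0,0],[0,0,0],[0,0,0],[0,0,0],[0,0,0]]' --claw '[1,0.55,0.55,0.55,0.55]'

```text
t: 27.37
eef_pos: [652.6, -29.8, 30.8]
tcp_rot: [3.141, 0.0, 1.513]
ft_force: [-0.2, 0.2, 0.4]
opening: 0.447
grip_force: 0.0
```

>>> arm_command --delta_pos '[[0,0,0.04],[0,0,0.14],[0,0,0.26],[0,0,0.38],[0,0,0.498]]' --delta_rot '[[0,0,0],[0,0,0],[0,0,0],[0,0,0],[0,0,0]]' --claw '[0.55,0.55,0.55,0.55,0.3]'

```text
t: 27.78
eef_pos: [652.3, -29.8, 157.3]
tcp_rot: [3.141, 0.0, 1.513]
ft_force: [1.6, 0.2, -0.0]
opening: 0.482
grip_force: 0.0
```

>>> arm_command --delta_pos '[[-0.08,-0.035,0],[-0.16,-0.07,0],[-0.24,-0.105,0],[-0.32,-0.14,0],[-0.406,-0.177,0]]' --delta_rot '[[0,0,0],[0,0,0],[0,0,0],[0,0,0],[0,0,0]]' --claw '[0.1,0.1,0.1,0.1,0.1]'

```text
t: 28.2
eef_pos: [550.2, -74.3, 155.8]
tcp_rot: [3.141, 0.0, 1.513]
ft_force: [0.3, 0.4, -0.2]
opening: 0.814
grip_force: 0.0
```

>>> arm_command --delta_pos '[[-0.11,-0.05,0],[-0.22,-0.1,0],[-0.32,-0.14,0],[-0.38,-0.167,0],[-0.406,-0.177,0]]' --delta_rot '[[0,0,0],[0,0,0],[0,0,0],[0,0,0],[0,0,0]]' --claw '[0.1,0.1,0.1,0.1,0.1]'

```text
t: 28.62
eef_pos: [447.8, -118.9, 155.9]
tcp_rot: [3.141, 0.0, 1.512]
ft_force: [0.5, -0.1, 0.0]
opening: 0.9
grip_force: 0.0
```

```bash
python3 -c "
from h import *
caps('m');snap('side','ms')"
```

```text
cap px [337.3 200.5] 179 z66 [652.4 -29.5  66. ] z72 [650.7 -29.   72. ]
cap px [369.7 200.1] 178 z66 [648.3 -96.7  66. ] z72 [646.7 -95.8  72. ]
cap px [353.5 295. ] 168 z66 [455.  -44.9  66. ] z72 [454.5 -44.3  72. ]
28.6667 [ 448.  -118.9  155.8] [3.141 0.    1.512] [-0.3 -0.3  0.3] 0.8977800207842975
```

>>> arm_command --delta_pos '[[0,0,-0.08],[0,0,-0.18],[0,0,-0.28],[0,0,-0.38],[0,0,-0.46]]' --delta_rot '[[0,0,0],[0,0,0],[0,0,0],[0,0,0],[0,0,0]]' --claw '[0.1,0.1,0.1,0.1,0.1]'

```text
t: 29.13
eef_pos: [450.5, -117.9, 38.5]
tcp_rot: [3.141, -0.0, 1.514]
ft_force: [0.6, 0.1, 0.7]
opening: 0.9
grip_force: 0.0
```

>>> arm_command --delta_pos '[[0,0,-0.02],[0,0,-0.04],[0,0,-0.06],[0,0,-0.06],[0,0,-0.06]]' --delta_rot '[[0,0,0],[0,0,0],[0,0,0],[0,0,0],[0,0,0]]' --claw '[0.1,0.1,0.1,0.3,0.5]'

```text
t: 29.55
eef_pos: [450.0, -118.4, 25.6]
tcp_rot: [3.14, 0.0, 1.513]
ft_force: [-0.2, 0.5, 1.0]
opening: 0.813
grip_force: 0.0
```

>>> arm_command --delta_pos '[[0,0,0],[0,0,0],[0,0,0],[0,0,0],[0,0,0]]' --delta_rot '[[0,0,0],[0,0,0],[0,0,0],[0,0,0],[0,0,0]]' --claw '[1,1,1,1,1]'

```text
t: 29.97
eef_pos: [449.5, -118.4, 25.2]
tcp_rot: [3.141, 0.0, 1.513]
ft_force: [-0.4, 0.3, 0.3]
opening: 0.465
grip_force: 0.0
```

>>> arm_command --delta_pos '[[0,0,0],[0,0,0],[0,0,0],[0,0,0],[0,0,0]]' --delta_rot '[[0,0,0],[0,0,0],[0,0,0],[0,0,0],[0,0,0]]' --claw '[1,1,1,1,1]'

```text
t: 30.38
eef_pos: [449.5, -118.3, 25.0]
tcp_rot: [3.141, 0.0, 1.513]
ft_force: [0.5, -0.0, 0.5]
opening: 0.308
grip_force: 30.0
```

>>> arm_command --delta_pos '[[0,0,0.06],[0,0,0.16],[0,0,0.28],[0,0,0.4],[0,0,0.52]]' --delta_rot '[[0,0,0],[0,0,0],[0,0,0],[0,0,0],[0,0,0]]' --claw '[1,1,1,1,1]'

```text
t: 30.8
eef_pos: [449.0, -118.1, 156.2]
tcp_rot: [-3.141, -0.0, 1.513]
ft_force: [0.6, -0.5, -1.8]
opening: 0.308
grip_force: 30.0
```

>>> arm_command --delta_pos '[[0.03,0.006,0],[0.08,0.015,0],[0.14,0.026,0],[0.2,0.038,0],[0.26,0.05,0]]' --delta_rot '[[0,0,0],[0,0,0],[0,0,0],[0,0,0],[0,0,0]]' --claw '[1,1,1,1,1]'

```text
t: 31.22
eef_pos: [514.9, -105.5, 154.3]
tcp_rot: [-3.141, -0.0, 1.513]
ft_force: [-0.1, -0.2, -1.9]
opening: 0.304
grip_force: 30.0
```

>>> arm_command --delta_pos '[[0.07,0.012,0],[0.14,0.025,0],[0.2,0.037,0],[0.24,0.045,0],[0.265,0.049,0]]' --delta_rot '[[0,0,0],[0,0,0],[0,0,0],[0,0,0],[0,0,0]]' --claw '[1,1,1,1,1]'

```text
t: 31.63
eef_pos: [581.3, -93.2, 154.1]
tcp_rot: [-3.141, -0.0, 1.513]
ft_force: [-0.2, 0.3, -1.7]
opening: 0.311
grip_force: 30.0
```

>>> arm_command --delta_pos '[[0,0,-0.05],[0,0,-0.13],[0,0,-0.23],[0,0,-0.33],[0,0,-0.42]]' --delta_rot '[[0,0,0],[0,0,0],[0,0,0],[0,0,0],[0,0,0]]' --claw '[1,1,1,1,1]'

```text
t: 32.05
eef_pos: [580.0, -93.5, 48.5]
tcp_rot: [-3.141, -0.0, 1.513]
ft_force: [0.1, 0.1, -0.7]
opening: 0.31
grip_force: 30.0
```

>>> arm_command --delta_pos '[[0,0,-0.02],[0,0,-0.04],[0,0,-0.06],[0,0,-0.074],[0,0,-0.08]]' --delta_rot '[[0,0,0],[0,0,0],[0,0,0],[0,0,0],[0,0,0]]' --claw '[1,1,1,1,1]'

```text
t: 32.47
eef_pos: [581.3, -93.7, 30.9]
tcp_rot: [3.14, 0.0, 1.513]
ft_force: [-2.6, 0.3, 14.6]
opening: 0.307
grip_force: 30.0
```

>>> arm_command --delta_pos '[[0,0,0],[0,0,0],[0,0,0.002],[0,0,0.002],[0,0,0.002]]' --delta_rot '[[0,0,0],[0,0,0],[0,0,0],[0,0,0],[0,0,0]]' --claw '[1,0.55,0.55,0.55,0.55]'

```text
t: 32.88
eef_pos: [580.9, -93.6, 30.8]
tcp_rot: [3.141, 0.0, 1.513]
ft_force: [0.7, 0.1, 0.5]
opening: 0.442
grip_force: 0.0
```

>>> arm_command --delta_pos '[[0,0,0.04],[0,0,0.14],[0,0,0.26],[0,0,0.38],[0,0,0.498]]' --delta_rot '[[0,0,0],[0,0,0],[0,0,0],[0,0,0],[0,0,0]]' --claw '[0.55,0.55,0.55,0.55,0.3]'

```text
t: 33.3
eef_pos: [580.5, -93.5, 157.2]
tcp_rot: [3.141, 0.0, 1.513]
ft_force: [0.3, -0.0, 0.7]
opening: 0.485
grip_force: 0.0
```

```bash
python3 -c "
from h import *
caps('n');snap('side','ns')"
```

```text
cap px [323.2 214.4] 400 z66 [625.1   2.1  66. ] z72 [623.5   2.4  72. ]
cap px [337.2 200.4] 176 z66 [652.7 -29.4  66. ] z72 [651.  -28.9  72. ]
33.35 [582.8 -94.  162.9] [3.134e+00 2.000e-03 1.513e+00] [0.7 0.8 5.2] 0.5129559824662998
```

>>> arm_command --delta_pos '[[-0.12,0.05,0],[-0.25,0.1,0],[-0.36,0.14,0],[-0.45,0.17,0],[-0.504,0.19,0]]' --delta_rot '[[0,0,0],[0,0,0],[0,0,0],[0,0,0],[0,0,0]]' --claw '[0.1,0.1,0.1,0.1,0.1]'

```text
t: 33.82
eef_pos: [452.1, -45.2, 155.1]
tcp_rot: [-3.141, -0.0, 1.513]
ft_force: [0.8, 0.5, 0.3]
opening: 0.877
grip_force: 0.0
```

```bash
python3 -c "
from h import *
caps('o');snap('side','os')"
```

```text
cap px [337.3 200.5] 179 z66 [652.4 -29.5  66. ] z72 [650.8 -29.1  72. ]
cap px [369.7 200.1] 179 z66 [648.2 -96.7  66. ] z72 [646.6 -95.8  72. ]
33.8667 [450.7 -44.6 155.1] [-3.14  -0.     1.513] [-0.2  1.4  1. ] 0.889213231532423
```

```bash
python3 -c "
from h import *
for f in('ms','ns','os'):
    h=cv2.cvtColor(cv2.imread(f'pics/{f}.png'),cv2.COLOR_BGR2HSV)
    m=cv2.inRange(h,(4,120,60),(20,255,255))
    n,l,st,c=cv2.connectedComponentsWithStats(m)
    print(f,[(c[i].round(1),st[i,4]) for i in range(1,n) if 60<st[i,4]<1500 and 220<c[i][0]<420 and 240<c[i][1]<420])
print(proj('side',(454.8,-46.2,20)),proj('side',(580.7,-93.6,30)))"
```

```text
ms [(array([369.9, 266.1]), np.int32(400)), (array([313.1, 317.6]), np.int32(1175))]
ns [(array([371.6, 263.4]), np.int32(255)), (array([301.5, 307.1]), np.int32(572))]
os [(array([371.4, 263.2]), np.int32(248)), (array([301.5, 307.1]), np.int32(572))]
[302.1 303.7] [367.  287.6]
```

>>> arm_command --delta_pos '[[0,0,-0.08],[0,0,-0.18],[0,0,-0.28],[0,0,-0.38],[0,0,-0.46]]' --delta_rot '[[0,0,0],[0,0,0],[0,0,0],[0,0,0],[0,0,0]]' --claw '[0.1,0.1,0.1,0.1,0.1]'

```text
t: 34.33
eef_pos: [455.5, -46.4, 38.4]
tcp_rot: [3.142, -0.0, 1.513]
ft_force: [0.4, -0.5, -0.2]
opening: 0.903
grip_force: 0.0
```

>>> arm_command --delta_pos '[[0,0,-0.02],[0,0,-0.04],[0,0,-0.06],[0,0,-0.06],[0,0,-0.06]]' --delta_rot '[[0,0,0],[0,0,0],[0,0,0],[0,0,0],[0,0,0]]' --claw '[0.1,0.1,0.1,0.3,0.5]'

```text
t: 34.75
eef_pos: [455.2, -46.2, 25.6]
tcp_rot: [3.141, 0.0, 1.513]
ft_force: [0.7, 1.3, 0.1]
opening: 0.812
grip_force: 0.0
```

>>> arm_command --delta_pos '[[0,0,0],[0,0,0],[0,0,0],[0,0,0],[0,0,0]]' --delta_rot '[[0,0,0],[0,0,0],[0,0,0],[0,0,0],[0,0,0]]' --claw '[1,1,1,1,1]'

```text
t: 35.17
eef_pos: [454.8, -46.1, 25.2]
tcp_rot: [3.141, 0.0, 1.513]
ft_force: [-0.0, 0.2, 0.6]
opening: 0.464
grip_force: 0.0
```

>>> arm_command --delta_pos '[[0,0,0],[0,0,0],[0,0,0],[0,0,0],[0,0,0]]' --delta_rot '[[0,0,0],[0,0,0],[0,0,0],[0,0,0],[0,0,0]]' --claw '[1,1,1,1,1]'

```text
t: 35.58
eef_pos: [454.8, -46.1, 25.0]
tcp_rot: [3.141, 0.0, 1.513]
ft_force: [0.2, -0.5, 1.4]
opening: 0.307
grip_force: 30.0
```

>>> arm_command --delta_pos '[[0,0,0.06],[0,0,0.16],[0,0,0.28],[0,0,0.4],[0,0,0.52]]' --delta_rot '[[0,0,0],[0,0,0],[0,0,0],[0,0,0],[0,0,0]]' --claw '[1,1,1,1,1]'

```text
t: 36.0
eef_pos: [454.2, -45.9, 156.2]
tcp_rot: [-3.141, -0.0, 1.513]
ft_force: [-0.1, -0.3, -1.1]
opening: 0.309
grip_force: 30.0
```

>>> arm_command --delta_pos '[[0.03,0.005,0],[0.08,0.012,0],[0.14,0.022,0],[0.2,0.031,0],[0.26,0.041,0]]' --delta_rot '[[0,0,0],[0,0,0],[0,0,0],[0,0,0],[0,0,0]]' --claw '[1,1,1,1,1]'

```text
t: 36.42
eef_pos: [520.2, -35.6, 154.4]
tcp_rot: [-3.141, -0.0, 1.513]
ft_force: [-0.3, -1.0, -1.1]
opening: 0.31
grip_force: 30.0
```

>>> arm_command --delta_pos '[[0.07,0.01,0],[0.14,0.02,0],[0.2,0.03,0],[0.24,0.037,0],[0.26,0.04,0]]' --delta_rot '[[0,0,0],[0,0,0],[0,0,0],[0,0,0],[0,0,0]]' --claw '[1,1,1,1,1]'

```text
t: 36.83
eef_pos: [585.5, -25.5, 154.1]
tcp_rot: [-3.141, -0.0, 1.513]
ft_force: [-0.2, -0.2, -1.2]
opening: 0.308
grip_force: 30.0
```

>>> arm_command --delta_pos '[[0,0,-0.05],[0,0,-0.13],[0,0,-0.23],[0,0,-0.33],[0,0,-0.42]]' --delta_rot '[[0,0,0],[0,0,0],[0,0,0],[0,0,0],[0,0,0]]' --claw '[1,1,1,1,1]'

```text
t: 37.25
eef_pos: [583.9, -25.8, 48.5]
tcp_rot: [-3.141, -0.0, 1.513]
ft_force: [0.6, 0.1, -1.2]
opening: 0.309
grip_force: 30.0
```

>>> arm_command --delta_pos '[[0,0,-0.02],[0,0,-0.04],[0,0,-0.06],[0,0,-0.074],[0,0,-0.08]]' --delta_rot '[[0,0,0],[0,0,0],[0,0,0],[0,0,0],[0,0,0]]' --claw '[1,1,1,1,1]'

```text
t: 37.67
eef_pos: [585.4, -25.9, 30.9]
tcp_rot: [3.14, 0.0, 1.513]
ft_force: [-2.0, 0.3, 15.7]
opening: 0.308
grip_force: 30.0
```

>>> arm_command --delta_pos '[[0,0,0],[0,0,0],[0,0,0.002],[0,0,0.002],[0,0,0.002]]' --delta_rot '[[0,0,0],[0,0,0],[0,0,0],[0,0,0],[0,0,0]]' --claw '[1,0.55,0.55,0.55,0.55]'

```text
t: 38.08
eef_pos: [584.9, -25.8, 30.8]
tcp_rot: [3.141, 0.0, 1.513]
ft_force: [0.4, 0.7, 0.1]
opening: 0.446
grip_force: 0.0
```

>>> arm_command --delta_pos '[[0,0,0.06],[0,0,0.18],[0,0,0.32],[0,0,0.47],[0,0,0.6]]' --delta_rot '[[0,0,0],[0,0,0],[0,0,0],[0,0,0],[0,0,0]]' --claw '[0.55,0.55,0.55,0.55,0.3]'

```text
t: 38.5
eef_pos: [584.7, -25.8, 182.8]
tcp_rot: [3.141, 0.0, 1.513]
ft_force: [0.1, -0.1, -0.2]
opening: 0.478
grip_force: 0.0
```

>>> arm_command --delta_pos '[[0,0.12,0],[0,0.26,0],[0,0.4,0],[0,0.54,0],[0,0.68,0]]' --delta_rot '[[0,0,0],[0,0,0],[0,0,0],[0,0,0],[0,0,0]]' --claw '[0.3,0.3,0.3,0.3,0.3]'

```text
t: 38.92
eef_pos: [584.5, 145.7, 180.8]
tcp_rot: [3.141, -0.0, 1.513]
ft_force: [0.5, -0.4, -0.2]
opening: 0.696
grip_force: 0.0
```

>>> arm_command --delta_pos '[[0,0.1,0],[0,0.2,0],[0,0.25,0],[0,0.28,0],[0,0.28,0]]' --delta_rot '[[0,0,0],[0,0,0],[0,0,0],[0,0,0],[0,0,0]]' --claw '[0.3,0.3,0.3,0.3,0.3]'

```text
t: 39.33
eef_pos: [584.6, 214.9, 180.4]
tcp_rot: [-3.142, 0.0, 1.514]
ft_force: [-0.2, -1.2, -0.1]
opening: 0.699
grip_force: 0.0
```

```bash
python3 -c "
from h import *
caps('p');snap('side','ps')
im=cv2.imread('pics/p_full.png')
a=cv2.resize(im[220:330,80:200],None,fx=5,fy=5,interpolation=cv2.INTER_CUBIC)[:550]
b=cv2.resize(im[165:275,305:405],None,fx=2,fy=2); pad=np.zeros((550,200,3),'uint8');pad[:220]=b
ps=cv2.imread('pics/ps.png')[225:305,310:430];ps=cv2.resize(ps,(200,133));pad[260:393]=ps
cv2.imwrite('pics/p.png',np.hstack([a,pad]))"
```

```text
cap px [337.2 200.4] 185 z66 [652.7 -29.4  66. ] z72 [651.  -28.9  72. ]
cap px [369.8 200.1] 184 z66 [648.3 -96.9  66. ] z72 [646.6 -96.1  72. ]
cap px [338.  232.1] 183 z66 [585.6 -25.   66. ] z72 [584.3 -24.6  72. ]
cap px [371.3 231.7] 179 z66 [581.2 -93.1  66. ] z72 [579.9 -92.3  72. ]
39.3833 [584.7 213.9 180.4] [-3.141  0.     1.513] [-0.4  0.5  0.3] 0.7014417697542231
```

View pics/p.png

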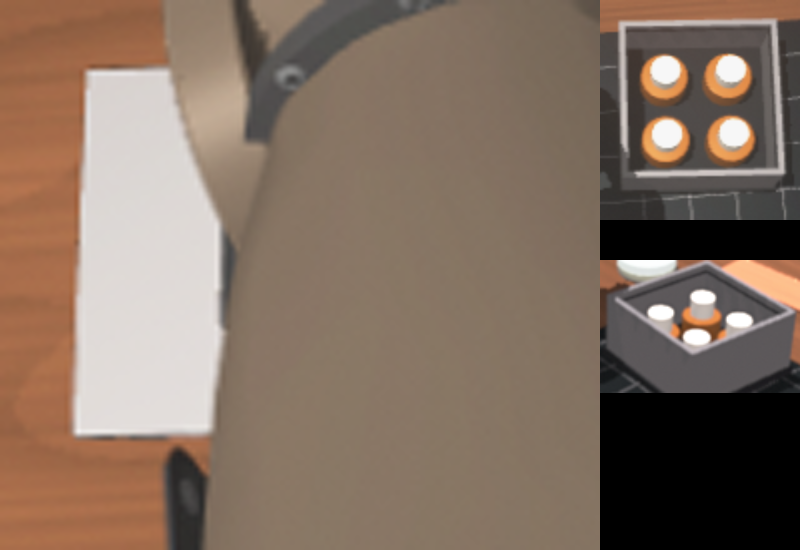

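All four jars stand upright in the box; the lid's left edge corners (97,234)/(95,307) are where they were. I'll refine the lid and box poses from the first image by edge fits.

```bash
python3 - <<'E'
from h import *
im=cv2.imread('pics/t0.png'); g=cv2.cvtColor(im,cv2.COLOR_BGR2GRAY).astype(np.float32)
def fit(corners,z,chan=g,half=5,name=''):
    # subpixel outer edge: for each side sample profiles perpendicular, find max |grad|
    C=np.array(corners,float); c=C.mean(0); L=[]
    for i in range(4):
        a,b=C[i],C[(i+1)%4]; d=(b-a)/np.linalg.norm(b-a); n=np.array([d[1],-d[0]])
        if n@((a+b)/2-c)<0:n=-n
        P=[]
        for t in np.linspace(.12,.88,30):
            p=a+(b-a)*t; s=np.arange(-half,half+.01,.1); q=p+s[:,None]*n
            v=cv2.remap(chan,q[:,0].astype('f4')[None],q[:,1].astype('f4')[None],cv2.INTER_CUBIC)[0]
            v=cv2.GaussianBlur(v[None],(9,1),0)[0]
            k=np.argmin(np.gradient(v)); P.append(at('top',*q[k],z)[:2])
        vx,vy,x0,y0=cv2.fitLine(np.array(P,np.float32),cv2.DIST_HUBER,0,.01,.01).ravel()
        L.append((np.array([x0,y0]),np.array([vx,vy])))
    R=[]
    for i in range(4):
        (p,d),(q,e)=L[i-1],L[i]; t=np.linalg.solve(np.array([d,-e]).T,q-p); R.append(p+t[0]*d)
    R=np.array(R); print(name,R.mean(0).round(2),[np.linalg.norm(R[i]-R[i-1]).round(1) for i in range(4)],[(np.degrees(np.arctan2(d[1],d[0]))%90).round(2) for _,d in L])
fit([(300+x*.275,165+y*.275) for x,y in[(52,38),(340,33),(354,317),(57,323)]],90,half=3,name='box')
fit([(80+x/4,220+y/4) for x,y in[(69,57),(354,45),(352,343),(60,348)]],16,name='lid')
print('rib ends',at('top',128,220+115/4,46),at('top',128,220+267/4,46))
E
```

```text
box [617.45 -60.81] [np.float32(162.2), np.float32(162.6), np.float32(162.7), np.float32(162.7)] [np.float32(86.73), np.float32(86.7), np.float32(86.57), np.float32(86.67)]
lid [550.44 421.07] [np.float32(159.9), np.float32(160.0), np.float32(160.6), np.float32(160.8)] [np.float32(87.68), np.float32(87.67), np.float32(87.44), np.float32(87.38)]
rib ends [588.2 416.8  46. ] [507.6 417.8  46. ]
```

>>> arm_command --delta_pos '[[0,0.1,0],[0,0.2,0],[0,0.31,0],[0,0.43,0],[-0.01,0.55,0]]' --delta_rot '[[0,0,0.06],[0,0,0.13],[0,0,0.2],[0,0,0.27],[0,0,0.34]]' --claw '[0.3,0.3,0.3,0.3,0.3]'

```text
t: 39.85
eef_pos: [583.1, 351.2, 180.6]
tcp_rot: [3.141, 0.0, 2.05]
ft_force: [0.6, 0.4, -0.8]
opening: 0.699
grip_force: 0.0
```

>>> arm_command --delta_pos '[[-0.04,0.1,0],[-0.08,0.18,0],[-0.1,0.24,0],[-0.13,0.26,0],[-0.13,0.271,0]]' --delta_rot '[[0,0,0.06],[0,0,0.13],[0,0,0.2],[0,0,0.27],[0,0,0.34]]' --claw '[0.3,0.3,0.3,0.3,0.3]'

```text
t: 40.27
eef_pos: [549.2, 419.2, 180.5]
tcp_rot: [-3.141, -0.0, 2.587]
ft_force: [0.6, -0.4, 0.7]
opening: 0.696
grip_force: 0.0
```

>>> arm_command --delta_pos '[[0,0,-0.05],[0,0,-0.1],[0,0,-0.15],[0,0,-0.2],[0,0,-0.2]]' --delta_rot '[[0,0,0.06],[0,0,0.13],[0,0,0.2],[0,0,0.27],[0,0,0.333]]' --claw '[0.3,0.3,0.3,0.3,0.3]'

```text
t: 40.68
eef_pos: [549.6, 417.2, 127.9]
tcp_rot: [-3.139, -0.003, 3.108]
ft_force: [0.9, -0.3, 0.1]
opening: 0.7
grip_force: 0.0
```

>>> arm_command --delta_pos '[[0,0,-0.08],[0,0,-0.18],[0,0,-0.28],[0,0,-0.36],[0,0,-0.42]]' --delta_rot '[[0,0,-0.004],[0,0,-0.004],[0,0,-0.004],[0,0,-0.004],[0,0,-0.004]]' --claw '[0.5,0.5,0.5,0.5,0.5]'

```text
t: 41.1
eef_pos: [550.0, 417.5, 23.6]
tcp_rot: [-3.141, -0.001, 3.096]
ft_force: [1.3, -0.1, -0.4]
opening: 0.503
grip_force: 0.0
```

>>> arm_command --delta_pos '[[0,0,-0.02],[0,0,-0.04],[0,0,-0.06],[0,0,-0.07],[0,0,-0.078]]' --delta_rot '[[0,0,0],[0,0,0],[0,0,0],[0,0,0],[0,0,0]]' --claw '[0.5,0.5,0.5,0.5,0.5]'

```text
t: 41.52
eef_pos: [550.1, 419.4, 6.5]
tcp_rot: [3.141, 0.001, 3.098]
ft_force: [0.2, -0.7, 0.1]
opening: 0.498
grip_force: 0.0
```

>>> arm_command --delta_pos '[[0,0,0],[0,0,0],[0,0,0],[0,0,0],[0,0,0]]' --delta_rot '[[0,0,0],[0,0,0],[0,0,0],[0,0,0],[0,0,0]]' --claw '[0.8,1,1,1,1]'

```text
t: 41.93
eef_pos: [549.8, 419.5, 6.3]
tcp_rot: [3.141, 0.0, 3.098]
ft_force: [0.6, -0.5, -0.5]
opening: 0.207
grip_force: 0.0
```

>>> arm_command --delta_pos '[[0,0,0],[0,0,0],[0,0,0],[0,0,0],[0,0,0]]' --delta_rot '[[0,0,0],[0,0,0],[0,0,0],[0,0,0],[0,0,0]]' --claw '[1,1,1,1,1]'

```text
t: 42.35
eef_pos: [549.8, 419.5, 6.2]
tcp_rot: [3.141, 0.0, 3.098]
ft_force: [-0.3, 0.5, 1.2]
opening: 0.124
grip_force: 30.0
```

```bash
python3 -c "
from h import *
snap('side','q');snap('top','qt');s=state();print(s['eef_pos'],s['ft_force'],s['opening'],s['grip_force'])"
```

```text
[549.76909139 419.50879303   6.14769554] [-1.06322453  0.02248559  1.73235663] 0.12531642987752759 29.998774230480194
```

>>> arm_command --delta_pos '[[0,0,0.04],[0,0,0.12],[0,0,0.24],[0,0,0.36],[0,0,0.48]]' --delta_rot '[[0,0,0],[0,0,0],[0,0,0],[0,0,0],[0,0,0]]' --claw '[1,1,1,1,1]'

```text
t: 42.87
eef_pos: [549.4, 419.2, 127.4]
tcp_rot: [-3.141, -0.001, 3.098]
ft_force: [-0.2, 1.2, -2.2]
opening: 0.127
grip_force: 30.0
```

>>> arm_command --delta_pos '[[0.05,-0.02,0.05],[0.1,-0.08,0.1],[0.16,-0.15,0.12],[0.22,-0.23,0.12],[0.271,-0.32,0.12]]' --delta_rot '[[0,0,0],[0,0,0],[0,0,0],[0,0,0],[0,0,0]]' --claw '[1,1,1,1,1]'

```text
t: 43.28
eef_pos: [618.1, 338.9, 156.8]
tcp_rot: [3.141, 0.001, 3.098]
ft_force: [0.3, -0.2, -1.6]
opening: 0.127
grip_force: 30.0
```

>>> arm_command --delta_pos '[[0,-0.11,0],[0,-0.23,0],[0,-0.35,0],[0,-0.47,0],[0,-0.59,0]]' --delta_rot '[[0,0,0],[0,0,0],[0,0,0],[0,0,0],[0,0,0]]' --claw '[1,1,1,1,1]'

```text
t: 43.7
eef_pos: [617.0, 190.5, 156.3]
tcp_rot: [-3.142, -0.0, 3.098]
ft_force: [0.2, -0.3, -1.4]
opening: 0.125
grip_force: 30.0
```

>>> arm_command --delta_pos '[[0,-0.12,0],[0,-0.24,0],[0,-0.36,0],[0,-0.48,0],[0,-0.59,0]]' --delta_rot '[[0,0,0],[0,0,0],[0,0,0],[0,0,-0.005],[0,0,-0.01]]' --claw '[1,1,1,1,1]'

```text
t: 44.12
eef_pos: [617.0, 42.8, 156.4]
tcp_rot: [3.142, -0.0, 3.082]
ft_force: [0.2, 0.1, -2.2]
opening: 0.126
grip_force: 30.0
```

>>> arm_command --delta_pos '[[0,-0.1,0],[0,-0.2,0],[0,-0.29,0],[0,-0.36,0],[0,-0.421,0]]' --delta_rot '[[0,0,0],[0,0,0],[0,0,0],[0,0,0],[0,0,0]]' --claw '[1,1,1,1,1]'

```text
t: 44.53
eef_pos: [617.2, -62.3, 156.3]
tcp_rot: [3.141, -0.0, 3.081]
ft_force: [-0.2, 0.7, -2.4]
opening: 0.122
grip_force: 30.0
```

>>> arm_command --delta_pos '[[0,0,-0.03],[0,0,-0.07],[0,0,-0.11],[0,0,-0.14],[0,0,-0.14]]' --delta_rot '[[0,0,0],[0,0,0],[0,0,0],[0,0,0],[0,0,0]]' --claw '[1,1,1,1,1]'

```text
t: 44.95
eef_pos: [616.5, -59.7, 118.7]
tcp_rot: [3.141, -0.003, 3.083]
ft_force: [-0.3, -0.2, -3.7]
opening: 0.126
grip_force: 30.0
```

```bash
python3 - <<'E'
from h import *
snap('top','r');snap('side','rs');s=state();print(s['eef_pos'],s['tcp_rot'],s['ft_force'],s['opening'],s['grip_force'])
im=cv2.imread('pics/r.png');g=cv2.cvtColor(im,cv2.COLOR_BGR2GRAY)
P=s['eef_pos']; z=P[2]-6.2+16
a=np.radians(-3.33);R=np.array([[np.cos(a),-np.sin(a)],[np.sin(a),np.cos(a)]])
for q in[(81,81),(81,-81),(-81,-81),(-81,81)]:
    w=R@np.array(q)+[617.45,-60.8];print(q,proj('top',(*w,z)),proj('side',(*w,z)))
E
```

```text
[617.39046411 -60.1042115  120.51064752] [ 3.14133574e+00 -9.65455845e-04  3.08312159e+00] [-0.22822436 -0.66154789 -2.85359968] 0.12266054387221051 29.998534619808197
(81, 81) [314.  168.7] [375.9 207.2]
(81, -81) [395.8 167.5] [430.4 236.7]
(-81, -81) [400.3 247.9] [367.  261.2]
(-81, 81) [315.8 249.4] [314.7 226.6]
```

```bash
python3 - <<'E'
from h import *
a=np.radians(-3.33);R=np.array([[np.cos(a),-np.sin(a)],[np.sin(a),np.cos(a)]])
z=131.0 # plate top with TCP settled at ~121
W=[np.append(R@np.array(q)+[617.45,-60.8],z) for q in[(81,81),(81,-81),(-81,-81),(-81,81)]]
for cam,f in(('top','r'),('side','rs')):
    im=cv2.imread(f'pics/{f}.png');
    g=cv2.cvtColor(im,cv2.COLOR_BGR2GRAY).astype('f4')
    for i,nm in enumerate(['+x','-y','-x','+y']):
        n=(W[i]+W[(i+1)%4])/2-np.mean(W,0);n/=np.linalg.norm(n);o=[]
        for t in np.linspace(.06,.94,40):
            p=W[i]+(W[(i+1)%4]-W[i])*t; s=np.arange(-7,7.01,.2)
            q=np.array([proj(cam,p+k*n) for k in s],'f4')
            v=cv2.GaussianBlur(cv2.remap(g,q[:,0][None],q[:,1][None],cv2.INTER_CUBIC),(9,1),0)[0]
            d=np.gradient(v);k=np.argmin(d); o.append((s[k],-d[k]))
        o=np.array(o);ok=o[:,1]>1.5
        print(cam,nm,ok.sum(),np.percentile(o[ok,0],[25,50,75]).round(1) if ok.any() else '')
E
```

```text
top +x 0 Traceback (most recent call last):
  File "<stdin>", line 12, in <module>
  File "h.py", line 17, in proj
    c=calibration(cam);K=np.array(c['camera_matrix']);T=np.array(c['T'])
ValueError: time passes only in moves, steps and waits
```

```bash
sed -i '2a import functools\n_cal=calibration\ncalibration=functools.lru_cache(None)(lambda c:_cal(c))' h.py; python3 - <<'E'
from h import *
a=np.radians(-3.33);R=np.array([[np.cos(a),-np.sin(a)],[np.sin(a),np.cos(a)]])
z=131.0
W=[np.append(R@np.array(q)+[617.45,-60.8],z) for q in[(81,81),(81,-81),(-81,-81),(-81,81)]]
for cam,f in(('top','r'),('side','rs')):
    im=cv2.imread(f'pics/{f}.png');g=cv2.cvtColor(im,cv2.COLOR_BGR2GRAY).astype('f4')
    for i,nm in enumerate(['+x','-y','-x','+y']):
        n=(W[i]+W[(i+1)%4])/2-np.mean(W,0);n/=np.linalg.norm(n);o=[]
        for t in np.linspace(.06,.94,40):
            p=W[i]+(W[(i+1)%4]-W[i])*t; s=np.arange(-7,7.01,.2)
            q=np.array([proj(cam,p+k*n) for k in s],'f4')
            v=cv2.GaussianBlur(cv2.remap(g,q[:,0][None],q[:,1][None],cv2.INTER_CUBIC),(9,1),0)[0]
            d=np.gradient(v);k=np.argmin(d); o.append((s[k],-d[k]))
        o=np.array(o);ok=o[:,1]>1.5
        print(cam,nm,ok.sum(),np.percentile(o[ok,0],[25,50,75]).round(1) if ok.any() else '')
E
```

```text
top +x 0 
top -y 0 
top -x 0 
top +y 21 [2.2 2.8 3.4]
side +x 20 [-6.2 -6.  -5.6]
side -y 6 [1.9 2.2 2.2]
side -x 23 [5.8 6.2 6.2]
side +y 11 [-4.8 -3.6  0.1]
```

>>> arm_command --delta_pos '[[0,0,-0.02],[0,0,-0.04],[0,0,-0.06],[0,0,-0.075],[0,0,-0.085]]' --delta_rot '[[0,0,0],[0,0,0],[0,0,0],[0,0,0],[0,0,0]]' --claw '[1,1,1,1,1]'

```text
t: 45.47
eef_pos: [617.3, -60.8, 99.1]
tcp_rot: [3.141, -0.001, 3.082]
ft_force: [-0.5, 0.4, -2.8]
opening: 0.122
grip_force: 30.0
```

>>> arm_command --delta_pos '[[0,0,-0.006],[0,0,-0.012],[0,0,-0.018],[0,0,-0.022],[0,0,-0.022]]' --delta_rot '[[0,0,0],[0,0,0],[0,0,0],[0,0,0],[0,0,0]]' --claw '[1,1,1,1,1]'

```text
t: 45.88
eef_pos: [617.5, -60.8, 94.2]
tcp_rot: [3.141, -0.0, 3.082]
ft_force: [-0.8, -0.5, -2.0]
opening: 0.127
grip_force: 30.0
```

>>> arm_command --delta_pos '[[0,0,-0.005],[0,0,-0.01],[0,0,-0.015],[0,0,-0.015],[0,0,-0.015]]' --delta_rot '[[0,0,0],[0,0,0],[0,0,0],[0,0,0],[0,0,0]]' --claw '[1,1,1,1,1]'

```text
t: 46.3
eef_pos: [617.4, -60.8, 90.4]
tcp_rot: [3.141, -0.0, 3.082]
ft_force: [-0.1, -0.4, -3.4]
opening: 0.124
grip_force: 30.0
```

>>> arm_command --delta_pos '[[0,0,-0.004],[0,0,-0.008],[0,0,-0.012],[0,0,-0.016],[0,0,-0.018]]' --delta_rot '[[0,0,0],[0,0,0],[0,0,0],[0,0,0],[0,0,0]]' --claw '[1,1,1,1,1]'

```text
t: 46.72
eef_pos: [617.5, -60.8, 86.1]
tcp_rot: [3.141, -0.0, 3.082]
ft_force: [-1.9, 0.6, 4.6]
opening: 0.124
grip_force: 30.0
```

>>> arm_command --delta_pos '[[0,0,-0.002],[0,0,-0.004],[0,0,-0.006],[0,0,-0.006],[0,0,-0.006]]' --delta_rot '[[0,0,0],[0,0,0],[0,0,0],[0,0,0],[0,0,0]]' --claw '[1,1,1,1,1]'

```text
t: 47.13
eef_pos: [617.5, -60.8, 86.1]
tcp_rot: [-3.141, 0.001, 3.082]
ft_force: [-6.1, 0.8, 13.4]
opening: 0.125
grip_force: 30.0
```

The lid went down to exactly the seated height (TCP 86.1 = 6.1 + 80) and met firm contact. Release and go to the dial.

>>> arm_command --delta_pos '[[0,0,0.006],[0,0,0.006],[0,0,0.006],[0,0,0.006],[0,0,0.006]]' --delta_rot '[[0,0,0],[0,0,0],[0,0,0],[0,0,0],[0,0,0]]' --claw '[0.6,0.6,0.6,0.6,0.6]'

```text
t: 47.55
eef_pos: [617.5, -60.8, 85.8]
tcp_rot: [3.141, -0.0, 3.082]
ft_force: [0.4, -0.2, -0.4]
opening: 0.384
grip_force: 0.0
```

>>> arm_command --delta_pos '[[0,0,0.06],[0,0,0.16],[0,0,0.28],[0,0,0.4],[0,0,0.494]]' --delta_rot '[[0,0,0],[0,0,0],[0,0,0],[0,0,0],[0,0,0]]' --claw '[0.6,0.6,0.6,0.6,0.6]'

```text
t: 47.97
eef_pos: [617.7, -60.8, 211.7]
tcp_rot: [-3.142, 0.001, 3.082]
ft_force: [-0.8, 0.3, 0.1]
opening: 0.404
grip_force: 0.0
```

>>> arm_command --delta_pos '[[-0.06,0.09,0],[-0.13,0.19,0],[-0.2,0.29,0],[-0.27,0.39,0],[-0.334,0.49,0]]' --delta_rot '[[0,0,0.016],[0,0,0.032],[0,0,0.048],[0,0,0.064],[0,0,0.078]]' --claw '[0.4,0.4,0.4,0.4,0.4]'

```text
t: 48.38
eef_pos: [532.8, 62.6, 209.4]
tcp_rot: [3.141, -0.0, -3.077]
ft_force: [0.4, -0.4, 0.0]
opening: 0.595
grip_force: 0.0
```

>>> arm_command --delta_pos '[[-0.08,0.12,0],[-0.16,0.24,0],[-0.24,0.35,0],[-0.3,0.44,0],[-0.334,0.491,0]]' --delta_rot '[[0,0,0],[0,0,0],[0,0,0],[0,0,0],[0,0,0]]' --claw '[0.4,0.4,0.4,0.4,0.4]'

```text
t: 48.8
eef_pos: [448.7, 186.3, 209.6]
tcp_rot: [3.141, -0.0, -3.077]
ft_force: [0.8, -0.2, -0.0]
opening: 0.6
grip_force: 0.0
```

```bash
python3 - <<'E'
from h import *
snap('top','u');snap('side','us');s=state();print(s['eef_pos'],s['tcp_rot'],s['opening'])
C=lambda p,z:at('top',180+(p[0]+.5)/6-.5,250+(p[1]+.5)/6-.5,z)
c=C((359.5,339.5),55.5)
for n,p,z in[('inner',(317,478),61),('outer',(307,520),61),('mid',(312,500),61),('dot',(338,173),55),('tip',(341,215),70),('lineT',(333,235),96),('lineB',(344,357),96)]:
    q=C(p,z);d=(q-c)[:2];print(n,q,np.hypot(*d).round(1),np.degrees(np.arctan2(d[1],d[0])).round(1))
print('c',c)
# lid edges in top view: fit on u
im=cv2.imread('pics/u.png');g=cv2.cvtColor(im,cv2.COLOR_BGR2GRAY).astype('f4')
a=np.radians(-3.33);R=np.array([[np.cos(a),-np.sin(a)],[np.sin(a),np.cos(a)]])
W=[np.append(R@np.array(q)+[617.45,-60.8],96) for q in[(81,81),(81,-81),(-81,-81),(-81,81)]]
for i,nm in enumerate(['+x','-y','-x','+y']):
    n=(W[i]+W[(i+1)%4])/2-np.mean(W,0);n/=np.linalg.norm(n);o=[]
    for t in np.linspace(.06,.94,40):
        p=W[i]+(W[(i+1)%4]-W[i])*t; s_=np.arange(-7,7.01,.2)
        q=np.array([proj('top',p+k*n) for k in s_],'f4')
        v=cv2.GaussianBlur(cv2.remap(g,q[:,0][None],q[:,1][None],cv2.INTER_CUBIC),(9,1),0)[0]
        d=np.gradient(v);o.append(s_[np.argmin(d)])
    print(nm,np.round([np.median(o[:13]),np.median(o[13:27]),np.median(o[27:])],1))
E
```

```text
[449.28742531 185.99321142 209.66799121] [ 3.14130622e+00  3.45117110e-05 -3.07568376e+00] 0.6008691703582106
inner [405.4 201.2  61. ] 48.1 160.6
outer [391.8 205.3  61. ] 62.3 161.2
mid [398.3 203.3  61. ] 55.5 161.0
dot [507.8 189.5  55. ] 57.2 4.3
tip [491.5 187.3  70. ] 40.8 3.0
lineT [481.8 186.9  96. ] 31.0 3.1
lineB [442.  185.4  96. ] 8.8 178.7
c [450.8 185.2  55.5]
+x [-0.6  0.2 -0.6]
-y [-1.  -1.3 -1.4]
-x [ 1.4 -0.8 -1.6]
+y [1.  1.7 1. ]
```

>>> arm_command --delta_pos '[[0,0,-0.1],[0,0,-0.22],[0,0,-0.34],[0,0,-0.46],[0,0,-0.54]]' --delta_rot '[[0,0,0],[0,0,0],[0,0,0],[0,0,0],[0,0,0]]' --claw '[0.4,0.4,0.4,0.4,0.4]'

```text
t: 49.32
eef_pos: [450.4, 183.5, 72.2]
tcp_rot: [-3.141, -0.002, -3.079]
ft_force: [0.1, 0.1, 0.0]
opening: 0.601
grip_force: 0.0
```

>>> arm_command --delta_pos '[[0,0,-0.02],[0,0,-0.04],[0,0,-0.06],[0,0,-0.06],[0,0,-0.06]]' --delta_rot '[[0,0,0],[0,0,0],[0,0,0],[0,0,0],[0,0,0]]' --claw '[0.4,0.4,0.4,0.5,0.6]'

```text
t: 49.73
eef_pos: [451.0, 184.4, 60.2]
tcp_rot: [3.141, 0.001, -3.079]
ft_force: [0.2, -0.0, 0.1]
opening: 0.514
grip_force: 0.0
```

>>> arm_command --delta_pos '[[0,0,0],[0,0,0],[0,0,0],[0,0,0],[0,0,0]]' --delta_rot '[[0,0,0],[0,0,0],[0,0,0],[0,0,0],[0,0,0]]' --claw '[1,1,1,1,1]'

```text
t: 50.15
eef_pos: [450.5, 184.5, 59.7]
tcp_rot: [3.141, 0.0, -3.078]
ft_force: [-0.3, -1.0, 0.1]
opening: 0.164
grip_force: 0.0
```

>>> arm_command --delta_pos '[[0,0,0],[0,0,0],[0,0,0],[0,0,0],[0,0,0]]' --delta_rot '[[0,0,0],[0,0,0],[0,0,0],[0,0,0],[0,0,0]]' --claw '[1,1,1,1,1]'

```text
t: 50.57
eef_pos: [450.6, 184.3, 59.7]
tcp_rot: [3.142, 0.0, -3.079]
ft_force: [-1.2, -3.2, 4.6]
opening: 0.144
grip_force: 30.0
```

>>> arm_command --delta_pos '[[0,0,0],[0,0,0],[0,0,0],[0,0,0],[0,0,0]]' --delta_rot '[[0,0,-0.04],[0,0,-0.1],[0,0,-0.16],[0,0,-0.22],[0,0,-0.28]]' --claw '[1,1,1,1,1]'

```text
t: 50.98
eef_pos: [450.5, 184.3, 59.7]
tcp_rot: [-3.141, 0.0, 2.761]
ft_force: [-0.5, -3.7, 5.2]
opening: 0.145
grip_force: 30.0
```

>>> arm_command --delta_pos '[[0,0,0],[0,0,0],[0,0,0],[0,0,0],[0,0,0]]' --delta_rot '[[0,0,-0.06],[0,0,-0.12],[0,0,-0.18],[0,0,-0.24],[0,0,-0.3]]' --claw '[1,1,1,1,1]'

```text
t: 51.4
eef_pos: [450.5, 184.2, 59.7]
tcp_rot: [-3.141, 0.0, 2.289]
ft_force: [-0.6, -4.7, 5.6]
opening: 0.143
grip_force: 30.0
```

>>> arm_command --delta_pos '[[0,0,0],[0,0,0],[0,0,0],[0,0,0],[0,0,0]]' --delta_rot '[[0,0,-0.06],[0,0,-0.12],[0,0,-0.18],[0,0,-0.24],[0,0,-0.3]]' --claw '[1,1,1,1,1]'

```text
t: 51.82
eef_pos: [450.4, 184.1, 59.7]
tcp_rot: [-3.141, 0.0, 1.818]
ft_force: [-0.7, -5.4, 6.6]
opening: 0.147
grip_force: 30.0
```

>>> arm_command --delta_pos '[[0,0,0],[0,0,0],[0,0,0],[0,0,0],[0,0,0]]' --delta_rot '[[0,0,-0.06],[0,0,-0.12],[0,0,-0.18],[0,0,-0.24],[0,0,-0.3]]' --claw '[1,1,1,1,1]'

```text
t: 52.23
eef_pos: [450.3, 184.1, 59.7]
tcp_rot: [-3.142, 0.001, 1.347]
ft_force: [-0.9, -4.9, 6.9]
opening: 0.145
grip_force: 30.0
```

>>> arm_command --delta_pos '[[0,0,0],[0,0,0],[0,0,0],[0,0,0],[0,0,0]]' --delta_rot '[[0,0,-0.06],[0,0,-0.12],[0,0,-0.18],[0,0,-0.24],[0,0,-0.3]]' --claw '[1,1,1,1,1]'

```text
t: 52.65
eef_pos: [450.2, 184.1, 59.6]
tcp_rot: [3.142, 0.001, 0.876]
ft_force: [-1.6, -4.6, 6.4]
opening: 0.143
grip_force: 30.0
```

>>> arm_command --delta_pos '[[0,0,0],[0,0,0],[0,0,0],[0,0,0],[0,0,0]]' --delta_rot '[[0,0,-0.06],[0,0,-0.12],[0,0,-0.18],[0,0,-0.24],[0,0,-0.3]]' --claw '[1,1,1,1,1]'

```text
t: 53.07
eef_pos: [450.2, 184.2, 59.7]
tcp_rot: [3.141, 0.001, 0.404]
ft_force: [-1.3, -4.0, 6.9]
opening: 0.145
grip_force: 30.0
```

>>> arm_command --delta_pos '[[0,0,0],[0,0,0],[0,0,0],[0,0,0],[0,0,0]]' --delta_rot '[[0,0,-0.06],[0,0,-0.12],[0,0,-0.18],[0,0,-0.24],[0,0,-0.3]]' --claw '[1,1,1,1,1]'

```text
t: 53.48
eef_pos: [450.1, 184.2, 59.6]
tcp_rot: [3.141, 0.001, -0.067]
ft_force: [-2.0, -3.8, 6.6]
opening: 0.147
grip_force: 30.0
```

>>> arm_command --delta_pos '[[0,0,0],[0,0,0],[0,0,0],[0,0,0],[0,0,0]]' --delta_rot '[[0,0,-0.05],[0,0,-0.1],[0,0,-0.14],[0,0,-0.176],[0,0,-0.176]]' --claw '[1,1,1,1,1]'

```text
t: 53.9
eef_pos: [450.1, 184.3, 59.6]
tcp_rot: [3.141, 0.0, -0.342]
ft_force: [-2.1, -2.9, 7.3]
opening: 0.144
grip_force: 30.0
```

>>> arm_command --delta_pos '[[0,0,0],[0,0,0],[0,0,0],[0,0,0],[0,0,0]]' --delta_rot '[[0,0,0],[0,0,0],[0,0,0],[0,0,0],[0,0,0]]' --claw '[1,1,0.5,0.4,0.4]'

```text
t: 54.32
eef_pos: [450.4, 184.6, 59.4]
tcp_rot: [3.142, 0.0, -0.339]
ft_force: [-0.2, 0.0, 0.0]
opening: 0.301
grip_force: 0.0
```

>>> arm_command --delta_pos '[[0,0,0.02],[0,0,0.12],[0,0,0.26],[0,0,0.4],[0,0,0.54]]' --delta_rot '[[0,0,0],[0,0,0],[0,0,0],[0,0,0],[0,0,0]]' --claw '[0.4,0.4,0.4,0.4,0.4]'

```text
t: 54.73
eef_pos: [450.0, 184.4, 196.3]
tcp_rot: [3.141, 0.001, -0.339]
ft_force: [-0.4, 0.7, -0.4]
opening: 0.595
grip_force: 0.0
```

>>> arm_command --delta_pos '[[0.12,-0.02,0],[0.26,-0.04,0],[0.4,-0.06,0],[0.54,-0.08,0],[0.64,-0.1,0]]' --delta_rot '[[0,0,0],[0,0,0],[0,0,0],[0,0,0],[0,0,0]]' --claw '[0.4,0.4,0.4,0.4,0.4]'

```text
t: 55.15
eef_pos: [612.8, 159.0, 194.8]
tcp_rot: [-3.141, -0.001, -0.339]
ft_force: [0.1, -0.1, 0.1]
opening: 0.599
grip_force: 0.0
```

>>> arm_command --delta_pos '[[0,-0.12,0],[0,-0.26,0],[0,-0.4,0],[0,-0.54,0],[0,-0.68,0]]' --delta_rot '[[0,0,0],[0,0,0],[0,0,0],[0,0,0],[0,0,0]]' --claw '[0.4,0.4,0.4,0.4,0.4]'

```text
t: 55.57
eef_pos: [610.2, -12.0, 194.7]
tcp_rot: [3.142, 0.0, -0.339]
ft_force: [0.9, -0.5, -0.0]
opening: 0.602
grip_force: 0.0
```

>>> arm_command --delta_pos '[[0,-0.12,0],[0,-0.26,0],[0,-0.4,0],[0,-0.54,0],[0,-0.64,0]]' --delta_rot '[[0,0,0],[0,0,0],[0,0,0],[0,0,0],[0,0,0]]' --claw '[0.4,0.4,0.4,0.4,0.4]'

```text
t: 55.98
eef_pos: [610.1, -173.2, 194.7]
tcp_rot: [3.141, -0.0, -0.34]
ft_force: [0.0, -0.1, 0.5]
opening: 0.601
grip_force: 0.0
```

```bash
python3 - <<'E'
from h import *
snap('top','w');snap('side','ws')
im=cv2.imread('pics/w.png');sd=cv2.imread('pics/ws.png')
a=cv2.resize(im[270:340,205:275],(560,560),interpolation=cv2.INTER_CUBIC)
b=cv2.resize(sd[215:315,300:440],(240,171));c=cv2.resize(im[160:270,300:410],(240,240));d=cv2.resize(sd[320:410,420:530],(180,149))
p=np.zeros((560,240,3),'uint8');p[:171]=b;p[171:411]=c;p[411:,:180]=d
cv2.imwrite('pics/w2.png',np.hstack([a,p]))
E
```

```text
(no output)
```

View pics/w2.png

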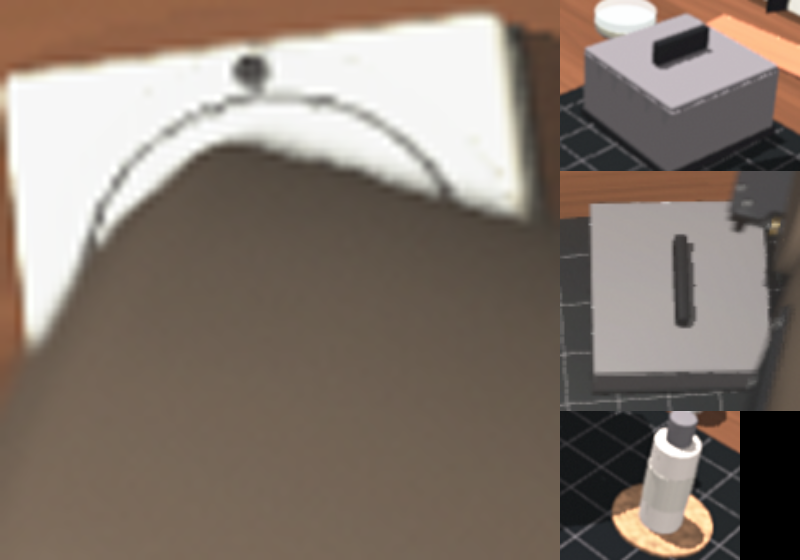

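The lid is flush on the box and the bottle is on the coaster; the dial is hidden by the arm here. I'll shift the arm and measure dial and tab numerically.

>>> arm_command --delta_pos '[[-0.02,0.1,0],[-0.04,0.2,0],[-0.06,0.32,0],[-0.08,0.44,0],[-0.08,0.52,0]]' --delta_rot '[[0,0,0],[0,0,0],[0,0,0],[0,0,0],[0,0,0]]' --claw '[0.4,0.4,0.4,0.4,0.4]'

```text
t: 56.5
eef_pos: [589.3, -37.4, 194.9]
tcp_rot: [-3.141, 0.001, -0.338]
ft_force: [0.2, -0.0, -0.7]
opening: 0.6
grip_force: 0.0
```

```bash
cat > dial.py <<'E'
from h import *
def meas(f):
    g=cv2.cvtColor(cv2.imread(f),cv2.COLOR_BGR2GRAY)
    g=cv2.resize(g[260:350,195:285],None,fx=6,fy=6,interpolation=cv2.INTER_CUBIC)
    yy,xx=np.mgrid[0:540,0:540]; U=195+(xx+.5)/6-.5;V=260+(yy+.5)/6-.5
    K=calibration('top');
    def W(z):
        c=calibration('top');M=np.array(c['camera_matrix'])
        p=np.stack([(U-M[0,2])/M[0,0],(V-M[1,2])/M[1,1]],-1);q=p.copy()
        for _ in range(10):q=p/(1+c['k1']*(q**2).sum(-1,keepdims=True))
        d=np.dstack([q,np.ones(U.shape)])@c['T'][:3,:3].T;o=c['T'][:3,3]
        return (o+d*((z-o[2])/d[...,2])[...,None])[...,:2]
    C=np.array([450.6,184.8])
    a=W(96)-C;r=np.hypot(*a.transpose(2,0,1))
    m=(r<31)&(g>150);P=a[m]
    n,l,st,ce=cv2.connectedComponentsWithStats(((r<33)&(g>150)).astype('uint8'))
    for i in range(1,n):
        if st[i,4]>150:
            P=a[l==i];vx,vy,x0,y0=cv2.fitLine(P.astype('f4'),cv2.DIST_HUBER,0,.01,.01).ravel()
            s=np.sign(np.array([vx,vy])@P.mean(0));print('line',st[i,4],P.mean(0).round(1),'dir',np.degrees(np.arctan2(s*vy,s*vx)).round(1),'off-axis',(vx*y0-vy*x0).round(2))
    b=W(61)-C;rb=np.hypot(*b.transpose(2,0,1));m=((rb>52)&(rb<62)&(g<140)).astype('uint8')
    n,l,st,ce=cv2.connectedComponentsWithStats(m)
    for i in range(1,n):
        if st[i,4]>100:
            P=b[l==i];print('dark',st[i,4],P.mean(0).round(1),np.degrees(np.arctan2(*P.mean(0)[::-1])).round(1))
E
python3 - <<'E'
from dial import *
snap('top','x')
for f in('t0','c_full','x'):print(f);meas(f'pics/{f}.png')
E
```

```text
t0
line 4334 [13.8 13.7] dir -44.2 off-axis 23.99
line 2679 [  0.4 -10.7] dir -88.7 off-axis 0.22
dark 362 [56.5  4. ] 4.1
dark 510 [-54.  19.] 160.7
c_full
line 5766 [ 8.5 14.7] dir 149.1 off-axis 18.28
line 427 [ 27.1 -15.5] dir 60.3 off-axis -31.29
dark 387 [56.4  4. ] 4.1
dark 750 [-53.7  19. ] 160.5
x
line 6572 [ 3.7 13.7] dir 0.3 off-axis 12.05
dark 365 [56.4  4. ] 4.0
dark 601 [-53.8  18.9] 160.6
```

```bash
sed -i "s/((r<33)&(g>150))/((r<31)\&(np.hypot(*(W(64)-C).transpose(2,0,1))<31)\&(g>150))/" dial.py; python3 - <<'E'
from dial import *
for f in('t0','c_full','x'):print(f);meas(f'pics/{f}.png')
g=cv2.imread('pics/x.png',0);o=proj('top',(450.6,184.8,60)).astype(int);print(o);print(g[o[1]-6:o[1]+34,o[0]-16:o[0]+12:1])
E
```

```text
t0
line 2600 [  0.4 -10. ] dir -88.7 off-axis 0.2
dark 362 [56.5  4. ] 4.1
dark 510 [-54.  19.] 160.7
c_full
line 1948 [8.4 1.7] dir 3.5 off-axis 1.18
dark 387 [56.4  4. ] 4.1
dark 750 [-53.7  19. ] 160.5
x
line 2208 [-9.3  4.5] dir 160.7 off-axis 1.2
dark 365 [56.4  4. ] 4.0
dark 601 [-53.8  18.9] 160.6
[239 306]
[[247 140 101 ...  99  99  98]
 [245 133 101 ...  99  99  98]
 [217 108 101 ...  99  99  99]
 ...
 [247 247 247 ... 242 238 228]
 [247 247 247 ... 172 160 145]
 [247 247 247 ... 109 103  94]]
```

```bash
python3 -c "
from cell import *
print(job_done())"
```

```text
the job is handed in; nothing more can be done
None
```

The job is handed in. The dial went to its off stop first, the bottle stands on the coaster, all four jars are upright in the box and the lid sits home all round. Only then was the dial turned, and its pointer measures 160.7° against the index tab's 160.6°. The dishes and beaker were not approached.

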